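# Load and lock the edge-sanding stand

### The job

Draw every sample panel up out of the steel drying rack and stand it upright, fully down, in a slot of the wooden edge-sanding stand, one per slot, any slots. When all are in, take the mallet by its handle and knock both sprung pegs of the stand fully down with it to lock the panels, then lay the mallet back down with its head on the rubber mat. Strike the pegs only with the mallet, keep the mallet off the panels, and leave the tin, the tape and the sanding block where they are.

Things in the scene. Friction and masses are not known exactly. Their poses are not given: they have to be found in the camera images.
- rack: Steel drying rack, fixed, 215 x 130 mm, 58 mm high. Origin: centre of its underside, on the bench. Along its x axis four slots 13 mm wide at x = -72, -24, +24, +72 mm (pitch 48 mm), each running along its y axis, 46 mm deep, slot floor 12 mm above the bench. Panels stand in these slots, their upper 74 mm free.
- stand: Wooden sanding stand, fixed, 215 (x) x 250 mm (y), origin at the centre of its underside, on the bench. Four slots along its y, 13 mm wide, floor 12 mm up, between ribs 57 mm high with round tops. Grey peg housings, 44 x 40 mm, 75 mm high, at y = +100 and -100 mm. Keeper rails at the slot ends leave 124 mm of slot length; they close to 113 mm as the pegs go down.
- slot0 (a point): Centre of the floor of slot 0 of the stand (stand x = -72 mm, 12 mm above the bench); axes as the stand's.
- slot1 (a point): Centre of the floor of slot 1 of the stand (stand x = -24 mm, 12 mm above the bench); axes as the stand's.
- slot2 (a point): Centre of the floor of slot 2 of the stand (stand x = +24 mm, 12 mm above the bench); axes as the stand's.
- slot3 (a point): Centre of the floor of slot 3 of the stand (stand x = +72 mm, 12 mm above the bench); axes as the stand's.
- panel_p_c (a point): Wooden sample panel, 9 mm thick (its x), 110 mm wide (its y), 120 mm tall (its z), 100 g. The point is its centre, 60 mm below the top edge. Standing in a slot of rack or stand, this is 72 mm above the bench. Two to four panels are present (None if absent).
- panel_q_c (a point): Wooden sample panel, 9 mm thick (its x), 110 mm wide (its y), 120 mm tall (its z), 100 g. The point is its centre, 60 mm below the top edge. Standing in a slot of rack or stand, this is 72 mm above the bench. Two to four panels are present (None if absent).
- panel_r_c (a point): Wooden sample panel, 9 mm thick (its x), 110 mm wide (its y), 120 mm tall (its z), 100 g. The point is its centre, 60 mm below the top edge. Standing in a slot of rack or stand, this is 72 mm above the bench. Two to four panels are present (None if absent).
- panel_s_c (a point): Wooden sample panel, 9 mm thick (its x), 110 mm wide (its y), 120 mm tall (its z), 100 g. The point is its centre, 60 mm below the top edge. Standing in a slot of rack or stand, this is 72 mm above the bench. Two to four panels are present (None if absent).
- peg_a (a joint): Travel of the sprung peg at stand y = +100 mm, m: 0 to 0.003 at the start (up), 0.018 fully down. Takes about 8 to 10 N to drive; a friction catch holds it where it is left, the spring does not lift it again.
- peg_b (a joint): The same for the sprung peg at stand y = -100 mm.
- peg_a_top (a point): Centre of the flat top of peg a, a round steel head 30 mm across; 101 mm above the bench at joint value 0, 83 mm when fully down, 8 mm proud of its housing. It moves with the peg.
- peg_b_top (a point): The same for peg b.
- mallet_head (a point): Centre of the mallet's head: a block 60 (its x) x 60 (its y) x 70 mm (its z) with rubber faces at its top and bottom, 35 mm above and below this point. It starts standing on its lower face (if knocked it may roll onto a side), the handle level and pointing to its -x. Whole mallet 0.4 kg (may vary by 20 percent).
- mallet_grip (a point): Point to grip on the mallet's handle: 50 mm from the head's centre towards -x, 20 mm from the head's side, on the handle's centre line, 38 mm above the bench when the mallet stands on the mat. Handle 20 mm wide (y), 26 mm high (z), and 135 mm long beyond the head.
- mat: Black rubber mat, fixed, 280 (x) x 130 (y) x 3 mm, origin at the centre of its underside on the bench. The mallet starts on it.
- tin: Paint tin, 100 mm across, 118 mm high, a bystander; origin at its underside.
- tape: Roll of tape lying flat, 100 mm across, 36 mm high, a bystander; origin at its underside.
- sander: Sanding block 100 x 65 x 28 mm, a bystander; origin at its underside.
Things that resemble listed ones, but are neither listed nor needed, are in the scene too. Leave any green look-alike of the part that bears panel_r_c alone.

How it is judged:
By the outcome, as a careful person would: the job done as asked, in the order asked, and still so for the second after the job is handed in, with the robot touching nothing.
Of panel_p, panel_q, panel_r, panel_s only 2 to 4 are there at a start; the rules pass over those that are not, and their reading is None.
At some moment in a run one of mallet may be knocked a few centimetres aside while the robot is not near it.
It also fails if it takes over 210 s, if anything falls off the work surface, if the arm or the gripper's body presses on something with over 40 N, if the wrist force passes 120 N, or if a joint passes its speed limit or range.

### The arm

A 6-joint arm with a two-finger parallel gripper is mounted at the origin on the work surface. World frame = base frame: x ahead of the robot, y to its left, z up, the work surface at z = 0. Lengths are in m, angles in rad, forces in N, time in s.
With the tool pointing down it reaches from about 0.275 to 0.85 m from the base axis. Payload 5.2 kg.
Tool frame: the origin (TCP) lies between the finger pads; the fingertips stand 14 mm ahead of it and the grasp point (between the pads) lies 5 mm behind it; z points along the fingers, y is the direction in which the jaws open and shut (so a half turn about z gives the same grasp; the last joint's range is limited). The gripper opens to 85 mm and grips with 20 to 120 N. Pads are 22 mm wide; open, the fingers measure 114 mm over their backs; the gripper's body (76 mm by 85 mm) begins 54 mm behind the grasp point. The pads swing forward as they close: fully open they stand 13 mm farther back than shut.
Start: joints at [0.948, 0.259, 1.535, -0, 1.348, -0.203], TCP at [0.224, 0.502, 0.245] pointing down, gripper open.
Joint ranges: [-3.14, 3.14], [-0.91, 2.08], [0.19, 2.58], [-1.22, 4.36], [0.22, 2.71], [-3.12, 3.12]. Speed limits (rad/s): [2.57, 2.57, 3.14, 3.14, 3.14, 3.14].

### API

Orientations are given as a unit quaternion [x, y, z, w].
In Python, from plant import * gives the robot as it stands. The module is installed in compiled form; this text tells all that it offers.
- The arm moves only by the tool jog_arm, never from a script. Its argument "targets" is a list of rows, each a list of 4 numbers: the shift along the world's x, y, z in m, then the turn about the world's z in degrees. A call has 1 to 12 rows; each row shifts and turns the pose as measured when the row begins; what a row does not reach is not made up. A row lasts 1/8 s, in which the tool goes at most 62.5 mm and 10.7 degrees, less where a joint would pass 70% of its speed; a pose out of reach is approached as far as the arm can. A call is refused whole if a number of a shift passes 0.0625 or a number of a turn 10.7, either way. A call with a gripper value outside its range is refused whole. "grip" is the finger opening in m, from 0 to 0.0854, set as the call begins (left out, the last holds). The fingers move at their own pace and stop on an object; "squeeze" is the grip in N (left out, the last holds). Time passes only in rows, so rows that do not move let the fingers close. It gives the time, the measured TCP pose, the force and the opening at its end, in the units of the state.
- get_obs(): the state, without advancing time (a new reading comes with each control period).
- snapshot(name): name is "side" or "top" or "wrist"; returns the picture (420x560x3 uint8, red, green, blue); there is no depth.
- calibration(name): a dict with "K" (3x3 intrinsics, pixels), "T" (4x4, takes a point from camera to world coordinates); the wrist camera has in their place "hand_eye" (4x4, takes a point from camera to tool coordinates, whose origin is the TCP and whose axes are the flange's). Camera axes: x right, y up, looking along -z (the intrinsics and any distortion apply to the point x, -y, -z); pixel columns grow to the right and rows downward; lengths in m; the calibration is good to about 2 mm. A picture is of the moment at which its call begins: read the wrist's pose just before it. calibration takes no time and is no camera call.
- finish_job(): hands the job in, once; it reports no verdict.
The state is a dict: "time": time; "joints": joint angles; "qvel": joint speeds; "joint_efforts": joint torques, N m; "tool_pos": TCP position; "tcp_rot": TCP orientation; "contact_force": force on the tool from outside, world axes, zero at the start; "torque": the same for the moment, N m; "gripper_width": opening from 0.0 (shut) to 1.0 (fully open).
Only numpy, scipy, OpenCV 4.12 (cv2) and the standard library are available. Lean on these libraries where they do the work, as an engineer would, in place of code of your own. Each camera call takes 0.05 s, during which the arm holds its last target.

## Working session

There is one attempt and no reset: what is moved stays moved. The work goes in short steps, Python scripts to look and compute and a tool call to move; the robot and the scene stay as the last step left them, time stands still between calls to the robot, and variables do not carry over. Pictures are saved under pics/ and viewed, and the job is handed in when it is done.

Besides the shell and the picture viewer there is one more tool, called after "Request:" in YAML: its name, and indented under it one key for each argument. jog_arm: Moves the arm, as the interface text tells. Its arguments: {"type":"object","properties":{"targets":{"type":"array"},"grip":{"type":"number"},"squeeze":{"type":"number"}},"required":["targets"]}

```bash
mkdir -p pics; ls
python3 - <<'E'
from plant import *
import cv2
o=get_obs();print(o)
for n in ("side","top","wrist"):
    c=calibration(n);print(n,{k:(v.round(4).tolist() if hasattr(v,'round') else v) for k,v in c.items()})
    cv2.imwrite(f"pics/{n}0.png",snapshot(n)[:,:,::-1])
E
```

```text
pics
{'time': 0.0, 'joints': array([ 9.48181731e-01,  2.59354970e-01,  1.53609883e+00,  3.24932626e-05,
        1.34801889e+00, -2.02811369e-01]), 'qvel': array([ 0.00030788, -0.0002242 ,  0.00119223,  0.00060432, -0.00090416,
       -0.00113801]), 'joint_efforts': array([-2.19058245e-03, -4.46036911e+01, -2.90566832e+01, -6.81311485e-04,
        1.20113153e-02,  4.06852928e-05]), 'tool_pos': array([0.22383803, 0.50182881, 0.24446192]), 'tcp_rot': array([ 2.08367107e-01,  9.78050236e-01, -8.54738465e-04, -3.91550022e-04]), 'contact_force': array([0.13514911, 0.0816844 , 0.02451882]), 'torque': array([-0.01354252,  0.01131988,  0.03782837]), 'gripper_width': 1.0040337845615053}
side {'K': [[459.7614, 0.0, 283.6289], [0.0, 459.7614, 202.6673], [0.0, 0.0, 1.0]], 'T': [[0.8637, 0.352, -0.3606, 0.0668], [-0.5039, 0.6169, -0.6046, -0.7996], [0.0096, 0.7039, 0.7102, 0.9963], [0.0, 0.0, 0.0, 1.0]]}
top {'K': [[422.2023, 0.0, 279.7333], [0.0, 422.2023, 205.7139], [0.0, 0.0, 1.0]], 'T': [[-0.0167, 0.9915, -0.1291, 0.3643], [-0.9999, -0.0168, 0.0005, -0.0322], [-0.0017, 0.1291, 0.9916, 1.2025], [0.0, 0.0, 0.0, 1.0]]}
wrist {'K': [[367.8469, 0.0, 285.6568], [0.0, 367.8469, 209.9979], [0.0, 0.0, 1.0]], 'hand_eye': [[0.0007, 0.9498, 0.3128, 0.0789], [1.0, -0.0005, -0.0005, 0.0017], [-0.0003, 0.3128, -0.9498, -0.1282], [0.0, 0.0, 0.0, 1.0]]}
```

View pics/top0.png

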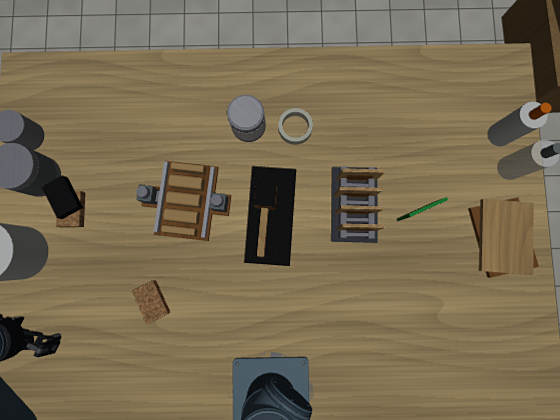

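View pics/side0.png

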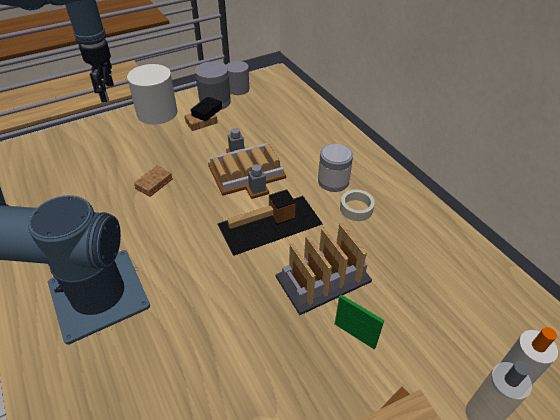

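View pics/wrist0.png

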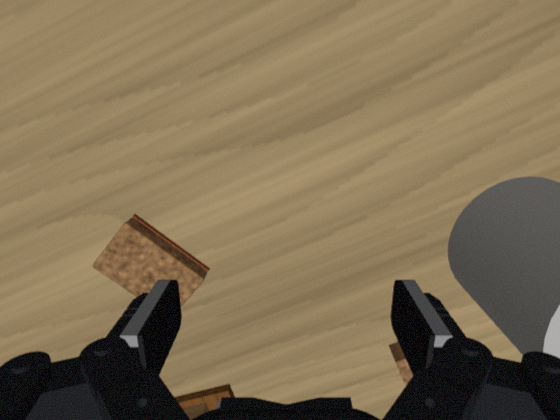

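```bash
cat > h.py <<'E'
import numpy as np, cv2
from plant import *
from scipy.optimize import least_squares
def proj(name,P):
    c=calibration(name);K=c["K"];T=np.array(c["T"]);P=np.atleast_2d(P)
    p=(P-T[:3,3])@T[:3,:3]
    return np.c_[K[0,0]*p[:,0]/-p[:,2]+K[0,2],K[1,1]*-p[:,1]/-p[:,2]+K[1,2]]
def ray(name,uv,z,T=None):
    c=calibration(name);K=c["K"];T=np.array(c["T"]) if T is None else T
    d=T[:3,:3]@np.array([(uv[0]-K[0,2])/K[0,0],-(uv[1]-K[1,2])/K[1,1],-1])
    return T[:3,3]+d*(z-T[2,3])/d[2]
def crop(img,x,y,w,h,s,out):
    cv2.imwrite(out,cv2.resize(img[y:y+h,x:x+w],None,fx=s,fy=s,interpolation=cv2.INTER_CUBIC))
E
python3 - <<'E'
from h import *
t=cv2.imread("pics/top0.png");s=cv2.imread("pics/side0.png")
crop(t,125,150,120,100,6,"pics/c_stand.png");crop(t,320,150,130,100,6,"pics/c_rack.png")
crop(s,195,110,140,110,5.5,"pics/s_stand.png");crop(s,260,210,140,140,4,"pics/s_rack.png")
for p in [(188,200),(270,215),(357,205),(422,209)]: print(ray("top",p,0))
E
```

```text
[0.54190278 0.23088397 0.        ]
[ 0.4945013  -0.00451452  0.        ]
[ 0.51915256 -0.25474371  0.        ]
[ 0.5044306  -0.44059082  0.        ]
```

View pics/c_stand.png

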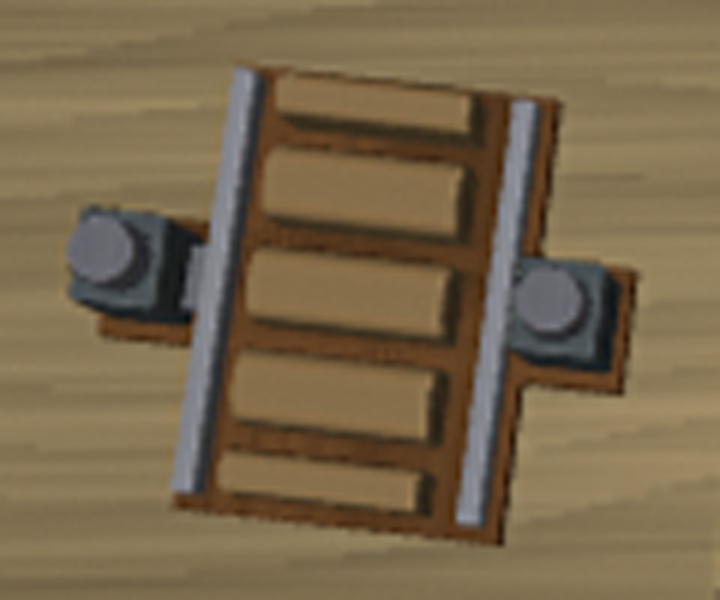

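View pics/c_rack.png

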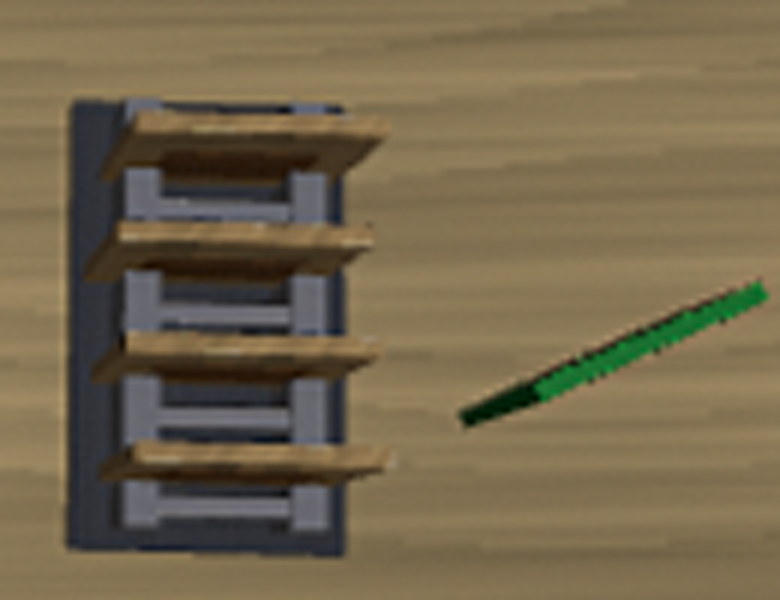

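View pics/s_rack.png

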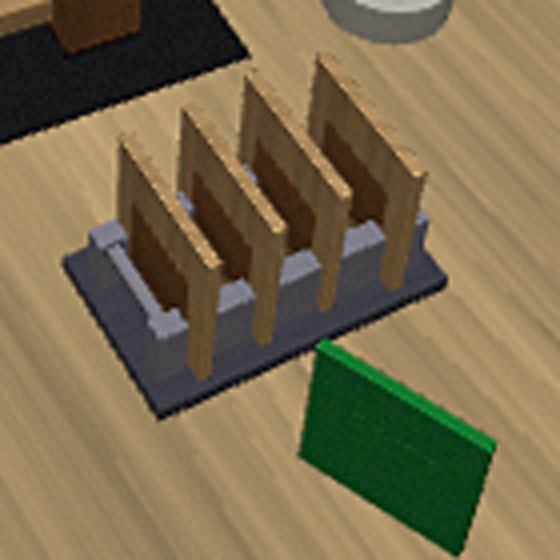

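View pics/s_stand.png

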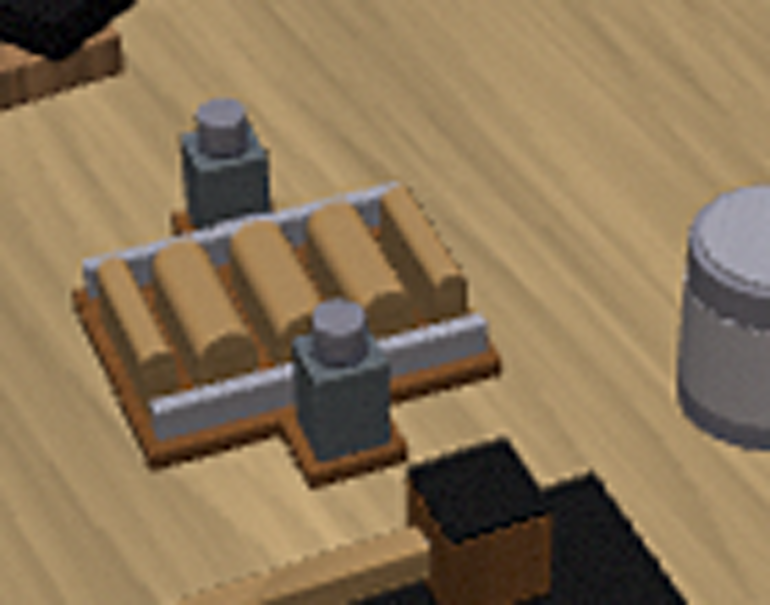

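Request:
jog_arm:
  targets:
    - [0.022,-0.06,0.005,-5.5]
    - [0.022,-0.06,0.005,-5.5]
    - [0.022,-0.06,0.005,-5.5]
    - [0.022,-0.06,0.005,-5.5]
    - [0.022,-0.06,0.005,-5.5]
    - [0.022,-0.06,0.005,-5.5]
    - [0.022,-0.06,0.005,-5.5]
    - [0.022,-0.06,0.005,-5.5]
    - [0.022,-0.06,0.005,-5.5]
    - [0.022,-0.06,0.005,-5.5]
    - [0.022,-0.06,0.005,-5.5]
    - [0.022,-0.06,0.005,-5.5]
  grip: 0.035
  squeeze: 60

```text
time: 1.65
tool_pos: [0.4771, -0.2037, 0.3015]
tcp_rot: [0.718, 0.696, 0.0, 0.0]
contact_force: [0.8, 0.4, -0.1]
gripper_width: 0.413
```

```bash
cat >> h.py <<'E'
from scipy.spatial.transform import Rotation as Rn
def tcp():
    o=get_obs();T=np.eye(4);T[:3,:3]=Rn.from_quat(o["tcp_rot"]).as_matrix();T[:3,3]=o["tool_pos"];return o,T
def wpic(path):
    o,T=tcp();im=snapshot("wrist")[:,:,::-1].copy();cv2.imwrite(path,im)
    W=T@np.array(calibration("wrist")["hand_eye"]);np.save(path+".npy",W)
    print("t",round(o["time"],2),"pos",o["tool_pos"].round(4),"yaw tool y",np.degrees(np.arctan2(T[1,1],T[0,1])).round(2),"F",o["contact_force"].round(1),"w",round(o["gripper_width"],3),"q",o["joints"].round(2))
    return im,W
E
python3 - <<'E'
from h import *
wpic("pics/w1.png")
E
```

```text
t 1.65 pos [ 0.4771 -0.2037  0.3015] yaw tool y -1.79 F [ 0.8  0.4 -0.1] w 0.413 q [-0.62  0.17  1.51  0.    1.46 -0.59]
```

View pics/w1.png

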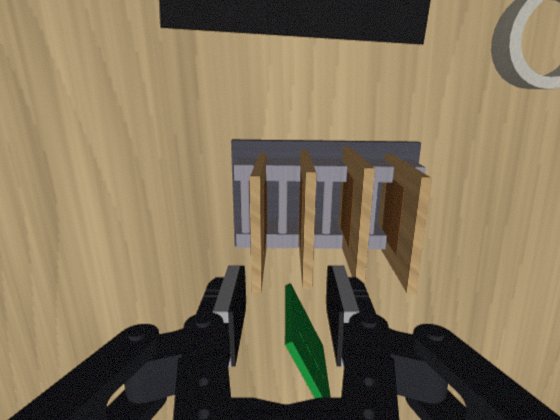

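Run:
```python
from h import *
crop(cv2.imread("pics/w1.png"),225,130,215,170,3.7,"pics/w1c.png")
```

```text
(no output)
```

View pics/w1c.png

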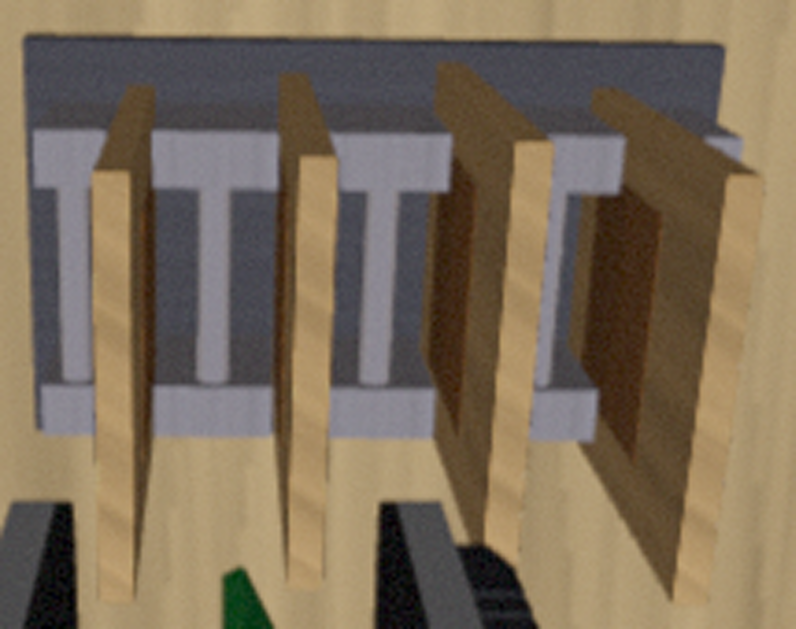

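Run:
```python
from h import *
W=np.load("pics/w1.png.npy")
f=lambda x,y:((x+.5)/3.7-.5+225,(y+.5)/3.7-.5+130)
P=[[(95,170),(131,170),(100,600),(134,600)],[(300,155),(336,155),(287,582),(323,584)],[(516,140),(552,140),(485,540),(516,562)],[(724,177),(762,174),(673,600),(708,602)]]
for p in P:
    q=np.array([ray("wrist",f(*a),.132,W)[:2] for a in p])
    a=(q[0]+q[1])/2;b=(q[2]+q[3])/2;d=a-b
    print("center",((a+b)/2).round(4),"len",np.hypot(*d).round(4),"thick",np.hypot(*(q[1]-q[0])).round(4),np.hypot(*(q[3]-q[2])).round(4),"yaw of y",np.degrees(np.arctan2(d[1],d[0])).round(2))
    print('  reproj top',proj("top",[*a,.132]).round(1),proj("top",[*b,.132]).round(1),'side',proj("side",[*a,.132]).round(1),proj("side",[*b,.132]).round(1))
for zz in (.008,.012):
  c=[ray("wrist",f(*a),zz,W)[:2] for a in [(25,36),(722,45),(38,430)]];print(zz,np.round(c,4),np.linalg.norm(c[1]-c[0]),np.linalg.norm(c[2]-c[0]),np.degrees(np.arctan2(*(c[1]-c[0])[::-1])))
  g=lambda x,y:((x+.5)/6-.5+320,(y+.5)/6-.5+150)
  c=np.array([ray("top",g(*a),zz)[:2] for a in [(70,102),(345,108),(343,555),(68,549)]]);print('top',c.round(4),c.mean(0))
```

```text
center [ 0.4519 -0.2441] len 0.1091 thick 0.008 0.0084 yaw of y 87.29
  reproj top [[341.8 223.9]] [[384.7 225.2]] side [[291.5 241.9]] [[314.  274.5]]
center [ 0.4982 -0.2415] len 0.1078 thick 0.008 0.0089 yaw of y 87.76
  reproj top [[340.3 206. ]] [[382.5 206.9]] side [[306.9 234.2]] [[330.1 265.3]]
center [ 0.5462 -0.2368] len 0.1023 thick 0.008 0.01 yaw of y 87.71
  reproj top [[338.9 187.5]] [[378.7 188.4]] side [[322.6 226.6]] [[345. 255.]]
center [ 0.5935 -0.2493] len 0.1082 thick 0.0084 0.0088 yaw of y 88.15
  reproj top [[342.  169.5]] [[383.8 170.1]] side [[340.1 222.1]] [[364.9 251.6]]
0.008 [[ 0.4186 -0.1749]
 [ 0.6326 -0.1842]
 [ 0.4129 -0.3062]] 0.2141910326277715 0.13146855978427743 -2.4857061897710997
top [[ 0.6312 -0.1835]
 [ 0.626  -0.3156]
 [ 0.4117 -0.3047]
 [ 0.4167 -0.1756]] [ 0.52141682 -0.24482219]
0.012 [[ 0.4192 -0.1744]
 [ 0.6311 -0.1836]
 [ 0.4135 -0.3045]] 0.21215929747213824 0.13022149873089356 -2.485706189771108
top [[ 0.6303 -0.183 ]
 [ 0.6251 -0.3146]
 [ 0.4116 -0.3038]
 [ 0.4166 -0.1751]] [ 0.52089072 -0.24411022]
```

Request:
jog_arm:
  targets:
    - [-0.026,-0.04,0,-0.7]
    - [0,0,-0.04,0]
    - [0,0,-0.04,0]
    - [0,0,-0.04,0]
    - [0,0,-0.01,0]
    - [0,0,0,0]

```text
time: 2.45
tool_pos: [0.4524, -0.2551, 0.1672]
tcp_rot: [0.726, 0.687, -0.001, 0.003]
contact_force: [-0.1, -1.2, 0.6]
gripper_width: 0.409
```

Run:
```python
from h import *
wpic("pics/w2.png")
```

```text
t 2.45 pos [ 0.4524 -0.2551  0.1672] yaw tool y -3.14 F [-0.1 -1.2  0.6] w 0.409 q [-0.73  0.27  1.72 -0.    1.14 -0.67]
```

View pics/w2.png

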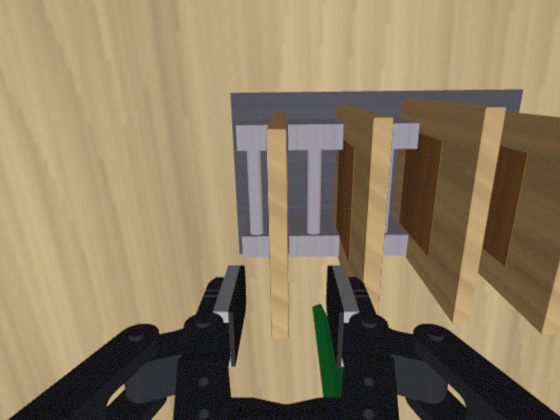

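```bash
cat >> h.py <<'E'
def edge(W,pts,z=.132):
    q=np.array([ray("wrist",a,z,W)[:2] for a in pts]);a=(q[0]+q[1])/2;b=(q[2]+q[3])/2;d=a-b
    print("center",((a+b)/2).round(4),"a",a.round(4),"b",b.round(4),"len",np.hypot(*d).round(4),"yaw of y",np.degrees(np.arctan2(d[1],d[0])).round(2))
E
python3 - <<'E'
from h import *
W=np.load("pics/w2.png.npy")
edge(W,[(268,128),(287,128),(272,338),(289,338)])
edge(W,[(372,118),(391,118),(364,304),(382,304)])
edge(W,[(483,108),(503,108),(454,316),(473,323)])
o,T=tcp();print(T.round(4),o['tool_pos'])
E
```

```text
center [ 0.4519 -0.2444] a [ 0.4544 -0.19  ] b [ 0.4494 -0.2989] len 0.109 yaw of y 87.33
center [ 0.4986 -0.2345] a [ 0.4995 -0.1882] b [ 0.4978 -0.2808] len 0.0926 yaw of y 88.95
center [ 0.546  -0.2397] a [ 0.547  -0.1866] b [ 0.545  -0.2927] len 0.1061 yaw of y 88.9
[[ 0.0547  0.9985  0.0026  0.4526]
 [ 0.9985 -0.0547 -0.0061 -0.2553]
 [-0.006   0.0029 -1.      0.1677]
 [ 0.      0.      0.      1.    ]] [ 0.45257096 -0.25525829  0.16772218]
```

Request:
jog_arm:
  targets:
    - [0,0.011,0,0.5]
    - [0,0,-0.033,0]
    - [0,0,-0.028,0]
    - [0,0,0,0]
    - [0,0,0,0]

```text
time: 3.12
tool_pos: [0.4572, -0.2445, 0.1139]
tcp_rot: [0.722, 0.692, -0.0, 0.011]
contact_force: [-0.1, -0.1, 0.1]
gripper_width: 0.413
```

Run:
```python
from h import *
wpic("pics/w3.png")
```

```text
t 3.12 pos [ 0.4572 -0.2445  0.1139] yaw tool y -2.44 F [-0.1 -0.1  0.1] w 0.413 q [-0.7   0.32  1.8  -0.    1.   -0.66]
```

View pics/w3.png

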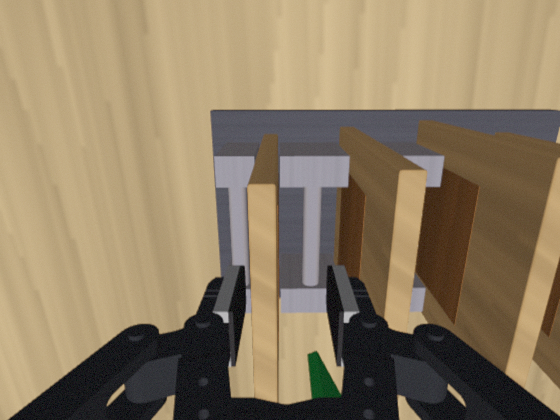

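Request:
jog_arm:
  targets:
    - [-0.0055,0,0,0]
    - [0,0,-0.006,0]
    - [0,0,-0.006,0]
    - [0,0,0,0]

```text
time: 3.68
tool_pos: [0.4522, -0.2453, 0.1035]
tcp_rot: [0.722, 0.692, 0.0, 0.013]
contact_force: [0.8, -0.8, -0.1]
gripper_width: 0.406
```

```bash
cat >> h.py <<'E'
def st():
    o,T=tcp()
    print("t",round(o["time"],2),"pos",o["tool_pos"].round(4),"yaw",np.degrees(np.arctan2(T[1,1],T[0,1])).round(2),"toolz",T[:3,2].round(4),"F",o["contact_force"].round(1),"M",o["torque"].round(2),"w",round(o["gripper_width"]*85.4,1),"qsum",(o["joints"][[1,2,4]].sum()-np.pi).round(4),"qv",abs(o["qvel"]).max().round(3))
E
python3 - <<'E'
from h import *
st()
E
```

```text
t 3.67 pos [ 0.4522 -0.2453  0.1035] yaw -2.45 toolz [ 0.0177 -0.018  -0.9997] F [ 0.8 -0.8 -0.1] M [ 0.06 -0.03  0.04] w 34.7 qsum -0.0252 qv 0.007
```

Request:
jog_arm:
  targets:
    - [0,0,0,0]
    - [0,0,0,0]
    - [0,0,0,0]
    - [0,0,0,0]
  grip: 0.0
  squeeze: 60

```text
time: 4.18
tool_pos: [0.4504, -0.2452, 0.1033]
tcp_rot: [0.722, 0.692, -0.001, 0.011]
contact_force: [-1.0, 0.1, 0.6]
gripper_width: 0.097
```

Run:
```python
from h import *
st()
```

```text
t 4.17 pos [ 0.4504 -0.2452  0.1033] yaw -2.42 toolz [ 0.0135 -0.0171 -0.9998] F [-1.   0.1  0.6] M [-0.03  0.13 -0.02] w 8.3 qsum -0.0214 qv 0.002
```

Request:
jog_arm:
  targets:
    - [0,0,0.01,0]
    - [0,0,0.015,0]
    - [0,0,0.02,0]
    - [0,0,0.025,0]
    - [0,0,0.03,0]
    - [0,0,0.03,0]
    - [0,0,0.015,0]
    - [0,0,0,0]

```text
time: 5.18
tool_pos: [0.4522, -0.245, 0.2606]
tcp_rot: [0.722, 0.692, 0.0, 0.015]
contact_force: [0.1, -0.5, -1.3]
gripper_width: 0.098
```

Run:
```python
from h import *
st()
im,W=wpic("pics/w4.png")
```

```text
t 5.17 pos [ 0.4522 -0.245   0.2606] yaw -2.38 toolz [ 0.0214 -0.0216 -0.9995] F [ 0.1 -0.5 -1.3] M [ 0.01 -0.01  0.03] w 8.4 qsum -0.0303 qv 0.01
t 5.17 pos [ 0.4522 -0.245   0.2606] yaw tool y -2.38 F [ 0.1 -0.5 -1.3] w 0.098 q [-0.71  0.17  1.62 -0.    1.33 -0.67]
```

View pics/w4.png

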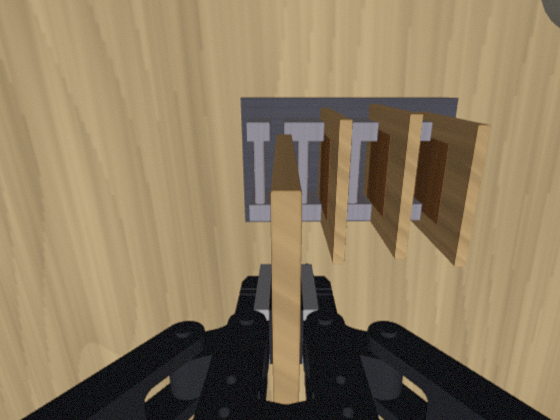

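Request:
jog_arm:
  targets:
    - [0.002,0.03,0.01,-0.5]
    - [0.002,0.05,0.01,-0.8]
    - [0.002,0.05,0.01,-0.8]
    - [0.002,0.05,0,-0.8]
    - [0.002,0.05,0,-0.8]
    - [0,0.05,0,-0.8]
    - [0,0.05,0,-0.8]
    - [0,0.05,0,-0.8]
    - [0,0.03,0,-0.8]
    - [0,0.02,0,-0.2]
    - [0,0,0,0]

```text
time: 6.6
tool_pos: [0.4553, 0.1993, 0.2813]
tcp_rot: [0.765, 0.644, -0.005, 0.009]
contact_force: [-0.5, -1.0, -0.6]
gripper_width: 0.099
```

Run:
```python
from h import *
st()
im,W=wpic("pics/w5.png")
```

```text
t 6.6 pos [0.4553 0.1993 0.2813] yaw -9.82 toolz [ 0.004  -0.0189 -0.9998] F [-0.5 -1.  -0.6] M [-0.05  0.05 -0.03] w 8.4 qsum -0.0001 qv 0.015
t 6.6 pos [0.4553 0.1993 0.2813] yaw tool y -9.82 F [-0.5 -1.  -0.6] w 0.099 q [ 0.2   0.14  1.59 -0.02  1.41  0.38]
```

View pics/w5.png

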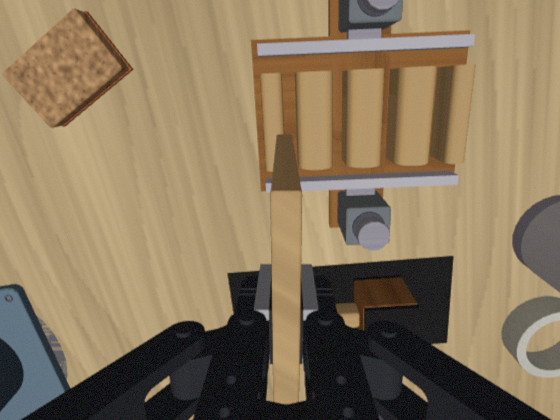

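Run:
```python
from h import *
crop(cv2.imread("pics/w5.png"),240,0,250,260,3,"pics/w5c.png")
```

```text
(no output)
```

View pics/w5c.png

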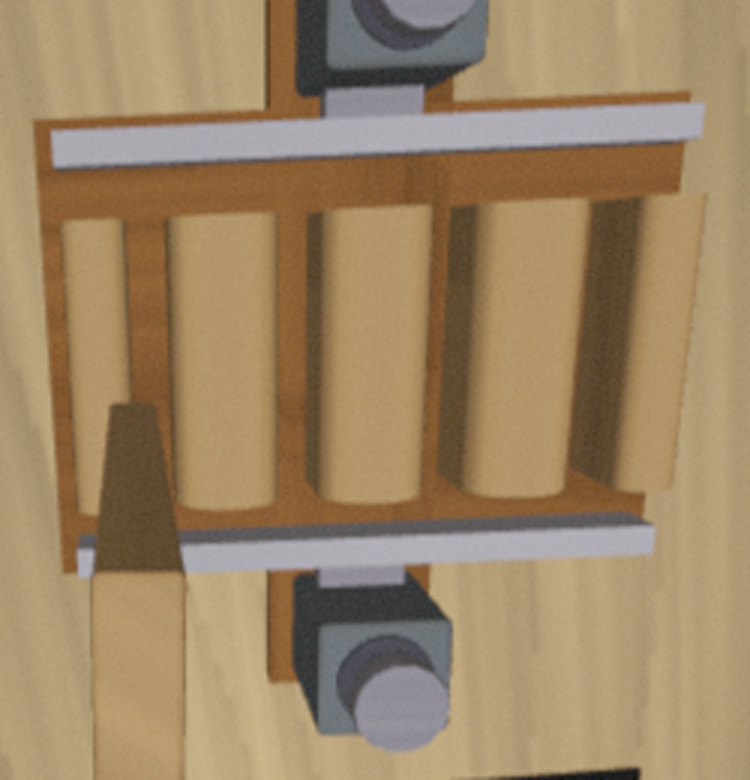

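```bash
cat > fit.py <<'E'
from h import *
W=np.load("pics/w5.png.npy");s=3
f=lambda x,y:((x+.5)/s-.5+240,(y+.5)/s-.5)
def wproj(W,P):
    K=calibration("wrist")["K"];p=(P-W[:3,3])@W[:3,:3];return np.array([K[0,0]*p[0]/-p[2]+K[0,2],K[1,1]*-p[1]/-p[2]+K[1,2]])
obs=[((-.022,-.08,.075),(320,624)),((.022,-.08,.075),(450,620)),((.022,-.12,.075),(452,730)),((-.022,-.12,.075),(320,735)),
((-.022,.08,.075),(327,70)),((.022,.08,.075),(486,60)),((0,-.1,.100),(402,707))]
def res(p,full=False):
    c,n=np.cos(p[2]),np.sin(p[2]);r=[]
    for X,uv in obs:
        P=np.array([p[0]+c*X[0]-n*X[1],p[1]+n*X[0]+c*X[1],X[2]]);r.append(wproj(W,P)-f(*uv))
    return np.array(r) if full else np.ravel(r)
q=least_squares(res,[.54,.23,-.16]);print(q.x,np.degrees(q.x[2]));print(res(q.x,True).round(2))
x,y,t=q.x;R=np.array([[np.cos(t),-np.sin(t)],[np.sin(t),np.cos(t)]])
for uv,z in [((35,122),.012),((690,94),.012),((63,572),.012),((35,122),.0),((690,94),.0)]:
    print(uv,z,(R.T@(ray("wrist",f(*uv),z,W)[:2]-[x,y])).round(4))
for k,sx in enumerate((-.072,-.024,.024,.072)): print("slot",k,([x,y]+R@[sx,0]).round(4))
for n in ("top","side"):
    for sy in (.1,-.1):
        print(n,sy,proj(n,[*([x,y]+R@[0,sy]),.1]).round(1))
g=lambda x,y:((x+.5)/6-.5+125,(y+.5)/6-.5+150)
print("top obs",g(103,250),g(550,300));g=lambda x,y:((x+.5)/5.5-.5+195,(y+.5)/5.5-.5+110);print("side obs",g(221,115),g(340,318))
E
python3 fit.py
```

```text
[ 0.54216334  0.23585986 -0.12776955] -7.3206559899212404
[[-0.55 -0.03]
 [ 2.11 -0.67]
 [-0.65  0.82]
 [-0.99  1.03]
 [-0.75 -1.07]
 [ 0.36 -0.27]
 [ 0.46  0.9 ]]
(35, 122) 0.012 [-0.1062  0.076 ]
(690, 94) 0.012 [0.1075 0.0752]
(63, 572) 0.012 [-0.1071 -0.0772]
(35, 122) 0.0 [-0.1071  0.0772]
(690, 94) 0.0 [0.1131 0.0764]
slot 0 [0.4708 0.245 ]
slot 1 [0.5184 0.2389]
slot 2 [0.566  0.2328]
slot 3 [0.6136 0.2267]
top 0.1 [[140.5 190.4]]
top -0.1 [[215.4 198.7]]
side 0.1 [[234.9 128.8]]
side -0.1 [[256.5 165.9]]
top obs (141.75, 191.25) (216.25, 199.58333333333334)
side obs (234.77272727272728, 130.5) (256.4090909090909, 167.4090909090909)
```

```bash
cat >> fit.py <<'E'
o=None
tp=np.array([.4553,.1993]);tt=np.radians(-9.82)
for nm,uv,z in (("bot",(134,405),.190),("top",(138.5,572),.310)):
    P=ray("wrist",f(*uv),z,W)[:2]; print(nm,P.round(4),"rel tcp",(P-tp).round(4), "in tool y,x", ((P-tp)@[np.cos(tt),np.sin(tt)]).round(4),((P-tp)@[-np.sin(tt),np.cos(tt)]).round(4))
E
python3 fit.py|tail -2
```

```text
bot [0.4662 0.2528] rel tcp [0.0109 0.0535] in tool y,x 0.0017 0.0546
top [0.4664 0.2537] rel tcp [0.0111 0.0544] in tool y,x 0.0017 0.0555
```

Request:
jog_arm:
  targets:
    - [0.007,0.023,0,1.2]
    - [0.007,0.023,0,1.2]
    - [0,0,-0.02,0]
    - [0,0,-0.03,0]
    - [0,0,-0.03,0]
    - [0,0,-0.02,0]
    - [0,0,0,0]

```text
time: 7.52
tool_pos: [0.4701, 0.2377, 0.1765]
tcp_rot: [0.754, 0.657, -0.007, 0.009]
contact_force: [0.1, 0.9, -1.1]
gripper_width: 0.1
```

Run:
```python
from h import *
st()
im,W=wpic("pics/w6.png")
```

```text
t 7.53 pos [0.4701 0.2377 0.1765] yaw -7.8 toolz [ 0.0016 -0.0233 -0.9997] F [ 0.1  0.9 -1.1] M [ 0.03  0.05 -0.01] w 8.6 qsum 0.0049 qv 0.02
t 7.53 pos [0.4701 0.2377 0.1765] yaw tool y -7.8 F [ 0.1  0.9 -1.1] w 0.1 q [ 0.27  0.28  1.68 -0.02  1.18  0.42]
```

View pics/w6.png

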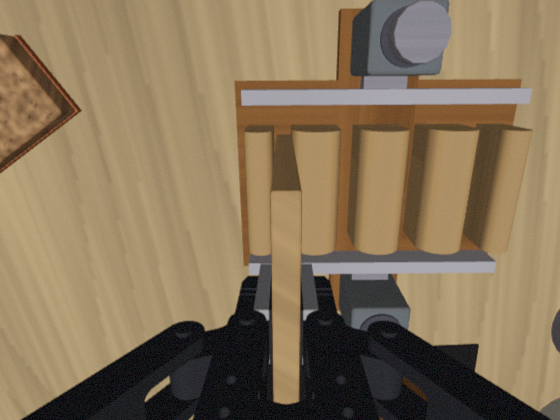

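Request:
jog_arm:
  targets:
    - [-0.001,0.0075,0,0.4]
    - [0,0,-0.01,0]
    - [0,0,-0.01,0]
    - [0,0,-0.008,0]
    - [0,0,0,0]

```text
time: 8.2
tool_pos: [0.4711, 0.2458, 0.1502]
tcp_rot: [0.751, 0.66, -0.004, 0.011]
contact_force: [0.0, -0.6, -0.9]
gripper_width: 0.097
```

Run:
```python
from h import *
st()
im,W=wpic("pics/w7.png")
```

```text
t 8.2 pos [0.4711 0.2458 0.1502] yaw -7.39 toolz [ 0.0079 -0.0217 -0.9997] F [ 0.  -0.6 -0.9] M [-0.    0.02 -0.07] w 8.3 qsum -0.0013 qv 0.008
t 8.2 pos [0.4711 0.2458 0.1502] yaw tool y -7.39 F [ 0.  -0.6 -0.9] w 0.097 q [ 0.29  0.31  1.71 -0.03  1.12  0.43]
```

View pics/w7.png

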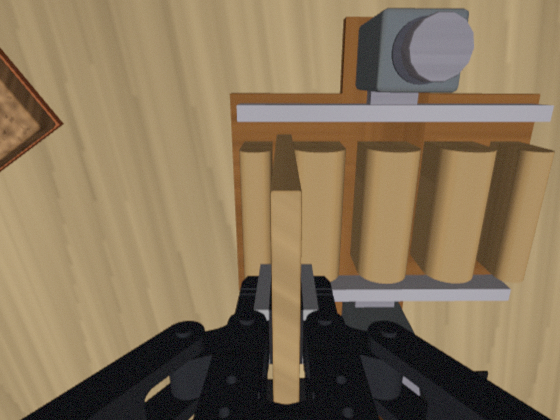

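Request:
jog_arm:
  targets:
    - [-0.0027,0,0,0]
    - [0,0,-0.008,0]
    - [0,0,-0.008,0]
    - [0,0,0,0]

```text
time: 8.75
tool_pos: [0.4687, 0.2459, 0.1338]
tcp_rot: [0.751, 0.66, -0.004, 0.011]
contact_force: [-0.5, 0.4, -1.2]
gripper_width: 0.099
```

Run:
```python
from h import *
st()
```

```text
t 8.75 pos [0.4687 0.2459 0.1338] yaw -7.39 toolz [ 0.0093 -0.0213 -0.9997] F [-0.5  0.4 -1.2] M [ 0.01 -0.    0.01] w 8.5 qsum -0.0027 qv 0.009
```

In the slot mouth with no contact force. Lower on.

Request:
jog_arm:
  targets:
    - [0,0,-0.008,0]
    - [0,0,-0.008,0]
    - [0,0,-0.008,0]
    - [0,0,0,0]

```text
time: 9.25
tool_pos: [0.4686, 0.2459, 0.1078]
tcp_rot: [0.751, 0.66, -0.004, 0.011]
contact_force: [-0.5, 0.6, -1.3]
gripper_width: 0.1
```

Run:
```python
from h import *
st()
```

```text
t 9.25 pos [0.4686 0.2459 0.1078] yaw -7.4 toolz [ 0.0087 -0.0215 -0.9997] F [-0.5  0.6 -1.3] M [-0.02 -0.02  0.03] w 8.5 qsum -0.0021 qv 0.011
```

Request:
jog_arm:
  targets:
    - [0,0,-0.003,0]
    - [0,0,-0.003,0]
    - [0,0,0,0]

```text
time: 9.62
tool_pos: [0.4694, 0.2458, 0.1037]
tcp_rot: [0.751, 0.66, -0.003, 0.012]
contact_force: [0.3, 0.2, -1.6]
gripper_width: 0.097
```

Run:
```python
from h import *
st()
```

```text
t 9.62 pos [0.4694 0.2458 0.1037] yaw -7.39 toolz [ 0.0108 -0.0215 -0.9997] F [ 0.3  0.2 -1.6] M [-0.04  0.   -0.01] w 8.2 qsum -0.0041 qv 0.01
```

Request:
jog_arm:
  targets:
    - [0,0,-0.002,0]
    - [0,0,0,0]

```text
time: 9.88
tool_pos: [0.4701, 0.2457, 0.1035]
tcp_rot: [0.751, 0.66, -0.002, 0.012]
contact_force: [0.8, 0.5, -0.6]
gripper_width: 0.097
```

Request:
jog_arm:
  targets:
    - [0,0,0,0]
    - [0,0,0,0]
    - [0,0,0,0]
  grip: 0.032

```text
time: 10.25
tool_pos: [0.4703, 0.2458, 0.1032]
tcp_rot: [0.751, 0.66, -0.002, 0.012]
contact_force: [-0.6, 0.6, 0.1]
gripper_width: 0.371
```

Run:
```python
from h import *
st()
```

```text
t 10.25 pos [0.4703 0.2458 0.1032] yaw -7.38 toolz [ 0.0134 -0.0213 -0.9997] F [-0.6  0.6  0.1] M [ 0.03 -0.05  0.01] w 31.7 qsum -0.0066 qv 0.003
```

Request:
jog_arm:
  targets:
    - [0,0,0.02,0]
    - [0,0,0.04,0]
    - [0,0,0.04,0]
    - [0.003,-0.03,0.01,0.6]
    - [0.003,-0.058,0,0.6]
    - [0.003,-0.06,0,0.6]
    - [0.003,-0.06,0,0.6]
    - [0.003,-0.06,0,0.6]
    - [0.003,-0.06,0,0.6]
    - [0.003,-0.06,0,0.6]
    - [0.003,-0.06,0,0.6]
    - [0.003,-0.02,0,0.2]

```text
time: 11.75
tool_pos: [0.4958, -0.2353, 0.2159]
tcp_rot: [0.719, 0.695, -0.001, 0.014]
contact_force: [0.4, 0.5, 0.3]
gripper_width: 0.375
```

Run:
```python
from h import *
st()
im,W=wpic("pics/w8.png")
cv2.imwrite("pics/top1.png",snapshot("top")[:,:,::-1])
```

```text
t 11.75 pos [ 0.4958 -0.2353  0.2159] yaw -1.9 toolz [ 0.0184 -0.0214 -0.9996] F [0.4 0.5 0.3] M [0.05 0.   0.05] w 32.0 qsum -0.0275 qv 0.254
t 11.75 pos [ 0.4958 -0.2353  0.2159] yaw tool y -1.9 F [0.4 0.5 0.3] w 0.375 q [-0.64  0.26  1.6  -0.01  1.25 -0.61]
```

View pics/w8.png

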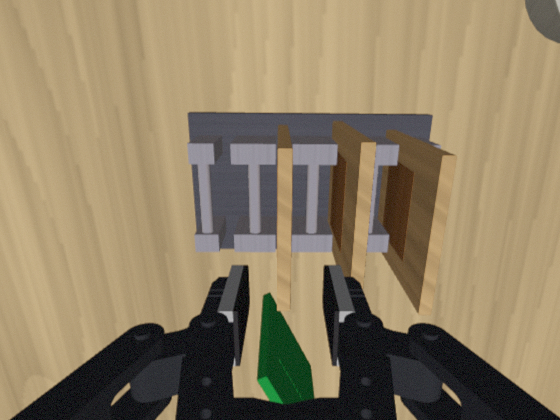

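View pics/top1.png

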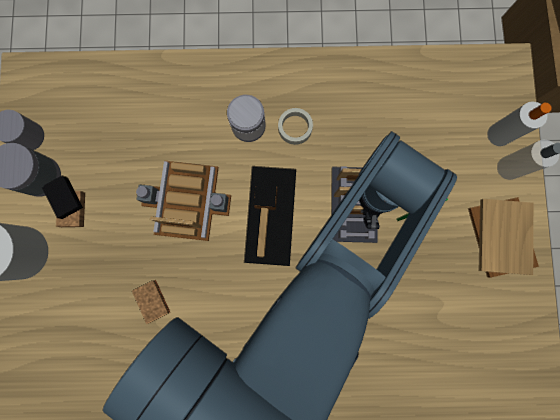

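Run:
```python
from h import *
W=np.load("pics/w8.png.npy")
edge(W,[(278,146),(291,146),(279,308),(290,308)])
edge(W,[(358,142),(373,142),(354,270),(366,277)])
edge(W,[(435,154),(452,154),(421,304),(435,311)])
```

```text
center [ 0.4985 -0.2409] a [ 0.5003 -0.1868] b [ 0.4967 -0.295 ] len 0.1083 yaw of y 88.08
center [ 0.5466 -0.2286] a [ 0.5467 -0.1861] b [ 0.5465 -0.2711] len 0.0849 yaw of y 89.88
center [ 0.5929 -0.2468] a [ 0.5924 -0.1947] b [ 0.5935 -0.299 ] len 0.1043 yaw of y 90.59
```

Request:
jog_arm:
  targets:
    - [0,-0.004,-0.01,-0.3]
    - [0,0,-0.02,0]
    - [0,0,-0.01,0]
    - [0,0,0,0]

```text
time: 12.35
tool_pos: [0.4958, -0.2323, 0.1732]
tcp_rot: [0.719, 0.695, -0.0, 0.012]
contact_force: [0.7, -0.0, 0.2]
gripper_width: 0.377
```

Run:
```python
from h import *
st()
```

```text
t 12.35 pos [ 0.4958 -0.2323  0.1732] yaw -1.92 toolz [ 0.0165 -0.0179 -0.9997] F [ 0.7 -0.   0.2] M [ 0.04 -0.   -0.01] w 32.2 qsum -0.0239 qv 0.014
```

Request:
jog_arm:
  targets:
    - [0.001,-0.009,0,-0.2]
    - [0,0,-0.02,0]
    - [0,0,-0.03,0]
    - [0,0,-0.015,0]
    - [0,0,0,0]

```text
time: 12.98
tool_pos: [0.4998, -0.2439, 0.1105]
tcp_rot: [0.72, 0.694, 0.0, 0.016]
contact_force: [0.6, 0.1, -0.4]
gripper_width: 0.369
```

Run:
```python
from h import *
st()
```

```text
t 12.97 pos [ 0.4998 -0.2439  0.1105] yaw -2.04 toolz [ 0.023  -0.0234 -0.9995] F [ 0.6  0.1 -0.4] M [-0.01  0.03  0.04] w 31.6 qsum -0.0325 qv 0.021
```

Request:
jog_arm:
  targets:
    - [-0.003,0.002,0,0]
    - [0,0,-0.005,0]
    - [0,0,-0.003,0]
    - [0,0,0,0]

```text
time: 13.48
tool_pos: [0.4982, -0.243, 0.1049]
tcp_rot: [0.72, 0.694, 0.001, 0.019]
contact_force: [1.0, 0.5, -0.5]
gripper_width: 0.371
```

Request:
jog_arm:
  targets:
    - [0,0,0,0]
    - [0,0,0,0]
    - [0,0,0,0]
    - [0,0,0,0]
  grip: 0.0

```text
time: 13.98
tool_pos: [0.497, -0.2429, 0.1051]
tcp_rot: [0.72, 0.694, -0.0, 0.018]
contact_force: [-1.7, 0.7, 1.1]
gripper_width: 0.095
```

Run:
```python
from h import *
st()
```

```text
t 13.97 pos [ 0.497  -0.2429  0.1051] yaw -2.05 toolz [ 0.0247 -0.0262 -0.9994] F [-1.7  0.7  1.1] M [-0.    0.36 -0.12] w 8.1 qsum -0.0356 qv 0.002
```

Request:
jog_arm:
  targets:
    - [0,0,0.01,0]
    - [0,0,0.02,0]
    - [0,0,0.03,0]
    - [0,0,0.035,0]
    - [0,0,0.035,0]
    - [0,0,0.02,0]
    - [0,0,0,0]

```text
time: 14.85
tool_pos: [0.4994, -0.2424, 0.2631]
tcp_rot: [0.719, 0.695, 0.002, 0.021]
contact_force: [-0.5, -0.6, -1.8]
gripper_width: 0.093
```

Request:
jog_arm:
  targets:
    - [0.002,0.03,0.005,-0.5]
    - [0.002,0.05,0.005,-0.6]
    - [0.002,0.055,0,-0.6]
    - [0.002,0.055,0,-0.6]
    - [0.002,0.055,0,-0.6]
    - [0.002,0.055,0,-0.6]
    - [0.002,0.055,0,-0.6]
    - [0.002,0.055,0,-0.6]
    - [0.002,0.04,0,-0.6]
    - [0.002,0.02,0,-0.2]
    - [0,0,0,0]
    - [0,0,0,0]

```text
time: 16.35
tool_pos: [0.5139, 0.2431, 0.2602]
tcp_rot: [0.753, 0.658, -0.003, 0.016]
contact_force: [0.6, 0.3, -0.7]
gripper_width: 0.095
```

Run:
```python
from h import *
st()
im,W=wpic("pics/w9.png")
```

```text
t 16.35 pos [0.5139 0.2431 0.2602] yaw -7.66 toolz [ 0.0168 -0.0282 -0.9995] F [ 0.6  0.3 -0.7] M [ 0.06  0.02 -0.06] w 8.1 qsum -0.0088 qv 0.007
t 16.35 pos [0.5139 0.2431 0.2602] yaw tool y -7.66 F [ 0.6  0.3 -0.7] w 0.095 q [ 0.26  0.28  1.47 -0.03  1.38  0.4 ]
```

View pics/w9.png

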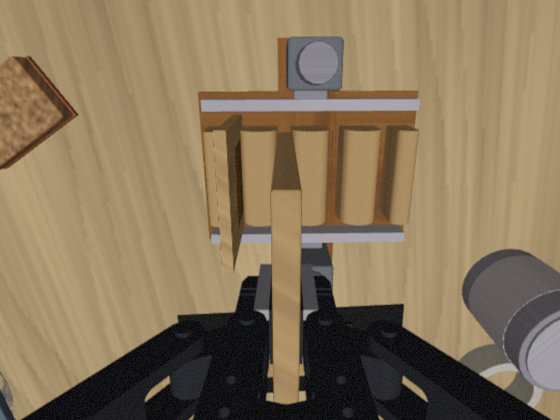

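Run:
```python
from h import *
crop(cv2.imread("pics/w9.png"),195,25,230,190,3.4,"pics/w9c.png")
```

```text
(no output)
```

View pics/w9c.png

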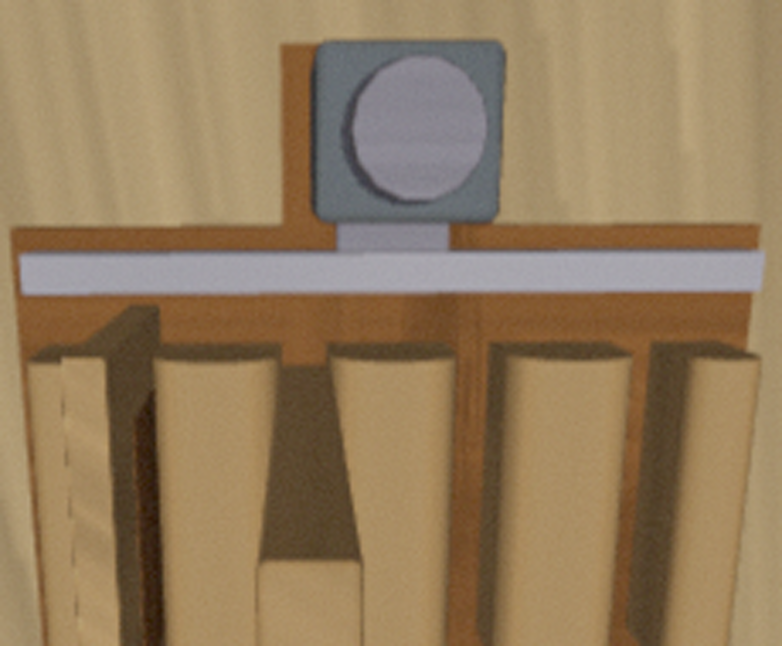

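```bash
cat > fit2.py <<'E'
from h import *
def wproj(W,P):
    K=calibration("wrist")["K"];p=(P-W[:3,3])@W[:3,:3];return np.array([K[0,0]*p[0]/-p[2]+K[0,2],K[1,1]*-p[1]/-p[2]+K[1,2]])
def fit(views,show=True):
    def res(p,full=False):
        c,n=np.cos(p[2]),np.sin(p[2]);r=[]
        for W,obs in views:
            for X,uv in obs: r.append(wproj(W,np.array([p[0]+c*X[0]-n*X[1],p[1]+n*X[0]+c*X[1],X[2]]))-uv)
        return np.array(r) if full else np.ravel(r)
    q=least_squares(res,[.54,.23,-.13],loss="soft_l1");x,y,t=q.x;print("fit",q.x.round(4),np.degrees(t).round(2))
    if show: print(res(q.x,True).round(1).tolist())
    R=np.array([[np.cos(t),-np.sin(t)],[np.sin(t),np.cos(t)]])
    for k,sx in enumerate((-.072,-.024,.024,.072)): print("slot",k,([x,y]+R@[sx,0]).round(4))
    return q.x
f1=lambda x,y:((x+.5)/3-.5+240,(y+.5)/3-.5)
f2=lambda x,y:((x+.5)/3.4-.5+195,(y+.5)/3.4-.5+25)
W1=np.load("pics/w5.png.npy");W2=np.load("pics/w9.png.npy")
o1=[((-.022,-.08,.075),f1(320,624)),((.022,-.08,.075),f1(450,620)),((.022,-.12,.075),f1(452,730)),((-.022,-.12,.075),f1(320,735)),
((-.022,.08,.075),f1(327,70)),((.022,.08,.075),f1(486,60)),((0,-.1,.100),f1(402,707)),((-.1075,.0765,.012),f1(35,122)),((.1075,.0765,.012),f1(690,94)),((-.1075,-.0765,.012),f1(63,572))]
o2=[((-.022,.12,.075),f2(316,42)),((.022,.12,.075),f2(505,40)),((.022,.08,.075),f2(498,222)),((-.022,.08,.075),f2(316,222)),((0,.1,.1),f2(420,128)),((-.1075,.0765,.012),f2(12,228)),((.1075,.0765,.012),f2(758,226))]
if __name__=="__main__":
    fit([(W1,o1)]);fit([(W2,o2)]);fit([(W1,o1),(W2,o2)])
    tp=np.array([.5139,.2431]);tt=np.radians(-7.66)
    for nm,uv,z in (("bot",(305,367),.167),("top",(310,560),.287)):
        P=ray("wrist",f2(*uv),z,W2)[:2]; print(nm,P.round(4),"in tool y,x", ((P-tp)@[np.cos(tt),np.sin(tt)]).round(4),((P-tp)@[-np.sin(tt),np.cos(tt)]).round(4))
E
python3 fit2.py
```

```text
fit [ 0.5424  0.2355 -0.128 ] -7.34
[[-0.3, 0.3], [2.4, -0.4], [-0.4, 1.1], [-0.8, 1.3], [-0.4, -0.7], [0.7, 0.2], [0.7, 1.2], [-1.0, -0.2], [0.4, -1.1], [-0.2, -0.4]]
slot 0 [0.471  0.2447]
slot 1 [0.5186 0.2386]
slot 2 [0.5662 0.2325]
slot 3 [0.6138 0.2263]
fit [ 0.5421  0.235  -0.1303] -7.47
[[-0.6, -1.3], [0.9, -0.7], [0.4, 0.3], [-0.5, 0.5], [0.1, 0.0], [-1.2, 0.8], [0.6, 0.6]]
slot 0 [0.4707 0.2444]
slot 1 [0.5183 0.2381]
slot 2 [0.5659 0.2319]
slot 3 [0.6135 0.2257]
fit [ 0.5423  0.2352 -0.1287] -7.37
[[-0.4, 0.5], [2.3, -0.1], [-0.5, 1.4], [-0.8, 1.5], [-0.3, -0.3], [0.7, 0.6], [0.6, 1.5], [-1.0, 0.0], [0.4, -0.7], [-0.2, -0.2], [-0.6, -1.6], [0.9, -1.2], [0.5, -0.1], [-0.4, 0.2], [0.1, -0.3], [-1.1, 0.7], [0.7, 0.2]]
slot 0 [0.4709 0.2445]
slot 1 [0.5185 0.2383]
slot 2 [0.5661 0.2322]
slot 3 [0.6137 0.226 ]
bot [0.5242 0.297 ] in tool y,x 0.003 0.0548
top [0.5227 0.2979] in tool y,x 0.0014 0.0555
```

Request:
jog_arm:
  targets:
    - [0.002,-0.004,-0.02,0.3]
    - [0,0,-0.04,0]
    - [0,0,-0.03,0]
    - [0,0,0,0]

```text
time: 16.9
tool_pos: [0.5168, 0.2342, 0.169]
tcp_rot: [0.753, 0.658, -0.002, 0.017]
contact_force: [-0.7, -0.2, -0.7]
gripper_width: 0.097
```

Run:
```python
from h import *
st()
im,W=wpic("pics/w10.png")
```

```text
t 16.9 pos [0.5168 0.2342 0.169 ] yaw -7.71 toolz [ 0.0191 -0.0282 -0.9994] F [-0.7 -0.2 -0.7] M [ 0.08  0.02 -0.03] w 8.3 qsum -0.0114 qv 0.037
t 16.9 pos [0.5168 0.2342 0.169 ] yaw tool y -7.71 F [-0.7 -0.2 -0.7] w 0.097 q [ 0.25  0.35  1.61 -0.03  1.18  0.4 ]
```

View pics/w10.png

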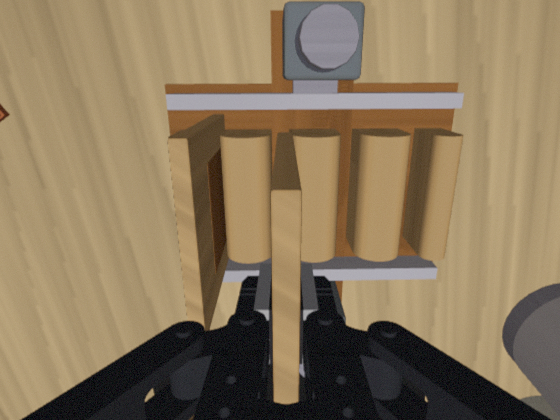

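Request:
jog_arm:
  targets:
    - [-0.001,0.005,0,0.3]
    - [0,0,-0.012,0]
    - [0,0,-0.015,0]
    - [0,0,0,0]

```text
time: 17.45
tool_pos: [0.519, 0.2398, 0.1458]
tcp_rot: [0.751, 0.66, 0.002, 0.019]
contact_force: [0.8, 0.3, -0.8]
gripper_width: 0.095
```

Run:
```python
from h import *
st()
```

```text
t 17.45 pos [0.519  0.2398 0.1458] yaw -7.42 toolz [ 0.0288 -0.0258 -0.9993] F [ 0.8  0.3 -0.8] M [ 0.04  0.02 -0.01] w 8.1 qsum -0.021 qv 0.021
```

Request:
jog_arm:
  targets:
    - [-0.002,0,0.002,0]
    - [-0.002,0,0,0]
    - [0,0,0,0]

```text
time: 17.82
tool_pos: [0.5149, 0.24, 0.1483]
tcp_rot: [0.751, 0.66, 0.002, 0.019]
contact_force: [0.4, -0.0, -0.7]
gripper_width: 0.094
```

Run:
```python
from h import *
st()
im,W=wpic("pics/w11.png")
```

```text
t 17.82 pos [0.5149 0.24   0.1483] yaw -7.41 toolz [ 0.0291 -0.0257 -0.9992] F [ 0.4 -0.  -0.7] M [0.03 0.02 0.03] w 8.0 qsum -0.0213 qv 0.005
t 17.82 pos [0.5149 0.24   0.1483] yaw tool y -7.41 F [ 0.4 -0.  -0.7] w 0.094 q [ 0.26  0.36  1.64 -0.04  1.12  0.4 ]
```

View pics/w11.png

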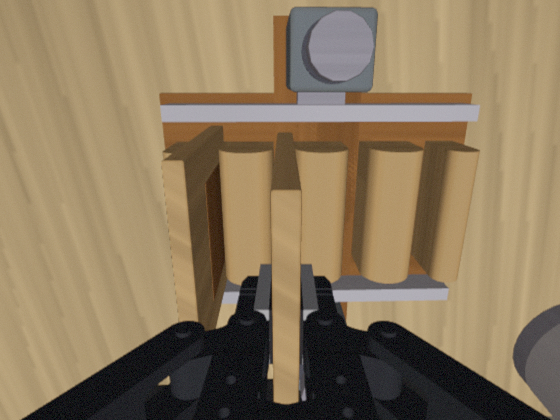

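Request:
jog_arm:
  targets:
    - [0,0,-0.008,0]
    - [0,0,-0.008,0]
    - [0,0,-0.008,0]
    - [0,0,0,0]

```text
time: 18.38
tool_pos: [0.5148, 0.2399, 0.1222]
tcp_rot: [0.751, 0.66, 0.002, 0.019]
contact_force: [-0.6, -0.5, -1.1]
gripper_width: 0.099
```

Run:
```python
from h import *
st()
```

```text
t 18.38 pos [0.5148 0.2399 0.1222] yaw -7.42 toolz [ 0.0287 -0.0258 -0.9993] F [-0.6 -0.5 -1.1] M [ 0.05 -0.03  0.01] w 8.4 qsum -0.0208 qv 0.007
```

Request:
jog_arm:
  targets:
    - [0,0,-0.008,0]
    - [0,0,-0.007,0]
    - [0,0,-0.002,0]
    - [0,0,0,0]

```text
time: 18.88
tool_pos: [0.5153, 0.2401, 0.1052]
tcp_rot: [0.751, 0.66, 0.003, 0.019]
contact_force: [0.2, 0.4, -0.2]
gripper_width: 0.098
```

Run:
```python
from h import *
st()
```

```text
t 18.88 pos [0.5153 0.2401 0.1052] yaw -7.41 toolz [ 0.0299 -0.0255 -0.9992] F [ 0.2  0.4 -0.2] M [-0.24  0.22 -0.05] w 8.4 qsum -0.022 qv 0.003
```

Request:
jog_arm:
  targets:
    - [0,0,0,0]
    - [0,0,0,0]
    - [0,0,0,0]
  grip: 0.032

```text
time: 19.25
tool_pos: [0.5158, 0.2403, 0.1054]
tcp_rot: [0.751, 0.66, 0.003, 0.02]
contact_force: [0.6, -1.1, -0.8]
gripper_width: 0.373
```

Request:
jog_arm:
  targets:
    - [0,0,0.015,0]
    - [0,0,0.015,0]
    - [0,0,0.02,0]
    - [0,0,0.02,0]
    - [0,0,0.02,0]
    - [0,0,0.01,0]
    - [0,0,0,0]

```text
time: 20.12
tool_pos: [0.5168, 0.2406, 0.2154]
tcp_rot: [0.751, 0.66, 0.006, 0.021]
contact_force: [1.2, 0.1, -0.1]
gripper_width: 0.371
```

Run:
```python
from h import *
st()
im,W=wpic("pics/w12.png")
```

```text
t 20.12 pos [0.5168 0.2406 0.2154] yaw -7.42 toolz [ 0.0375 -0.0234 -0.999 ] F [ 1.2  0.1 -0.1] M [-0.01  0.02  0.02] w 31.7 qsum -0.0301 qv 0.007
t 20.12 pos [0.5168 0.2406 0.2154] yaw tool y -7.42 F [ 1.2  0.1 -0.1] w 0.371 q [ 0.26  0.3   1.55 -0.03  1.26  0.4 ]
```

View pics/w12.png

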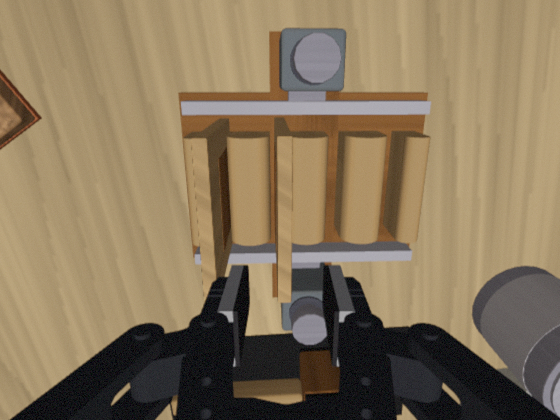

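Request:
jog_arm:
  targets:
    - [0,-0.06,0,0.6]
    - [0,-0.06,0,0.6]
    - [0,-0.06,0,0.6]
    - [0,-0.06,0,0.6]

```text
time: 20.68
tool_pos: [0.5141, -0.001, 0.2113]
tcp_rot: [0.734, 0.679, 0.005, 0.019]
contact_force: [1.4, -0.8, 0.6]
gripper_width: 0.374
```

Run:
```python
from h import *
st()
```

```text
t 20.68 pos [ 0.5141 -0.001   0.2113] yaw -4.39 toolz [ 0.0333 -0.0206 -0.9992] F [ 1.4 -0.8  0.6] M [0.02 0.01 0.  ] w 32.0 qsum -0.0368 qv 1.09
```

Request:
jog_arm:
  targets:
    - [0.005,-0.06,0,0.6]
    - [0.007,-0.06,0,0.6]
    - [0.007,-0.06,0,0.6]
    - [0.007,-0.05,0,0.6]
    - [0,0,0,0]
    - [0,0,0,0]

```text
time: 21.42
tool_pos: [0.5362, -0.2415, 0.2049]
tcp_rot: [0.721, 0.693, 0.004, 0.014]
contact_force: [-0.1, -0.5, 0.4]
gripper_width: 0.373
```

Run:
```python
from h import *
st()
im,W=wpic("pics/w13.png")
```

```text
t 21.43 pos [ 0.5362 -0.2415  0.2049] yaw -2.3 toolz [ 0.0255 -0.0141 -0.9996] F [-0.1 -0.5  0.4] M [-0.06  0.05  0.02] w 31.8 qsum -0.0289 qv 0.018
t 21.43 pos [ 0.5362 -0.2415  0.2049] yaw tool y -2.3 F [-0.1 -0.5  0.4] w 0.373 q [-0.61  0.34  1.53  0.    1.25 -0.58]
```

View pics/w13.png

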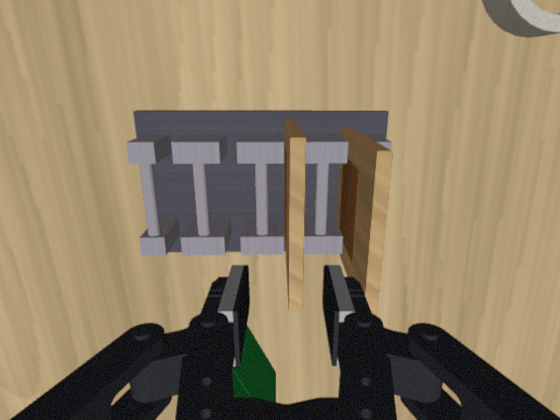

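Run:
```python
from h import *
W=np.load("pics/w13.png.npy")
edge(W,[(288,138),(303,138),(289.5,309),(302,309)])
```

```text
center [ 0.546  -0.2403] a [ 0.5476 -0.1866] b [ 0.5444 -0.294 ] len 0.1074 yaw of y 88.32
```

Request:
jog_arm:
  targets:
    - [0.007,0.001,0,0.4]
    - [0,0,-0.02,0]
    - [0,0,-0.02,0]
    - [0,0,-0.02,0]
    - [0,0,0,0]

```text
time: 22.1
tool_pos: [0.546, -0.233, 0.1448]
tcp_rot: [0.715, 0.699, 0.005, 0.015]
contact_force: [0.4, 0.2, 0.1]
gripper_width: 0.373
```

Run:
```python
from h import *
st()
```

```text
t 22.1 pos [ 0.546  -0.233   0.1448] yaw -1.28 toolz [ 0.028  -0.014  -0.9995] F [0.4 0.2 0.1] M [-0.01  0.05  0.01] w 31.8 qsum -0.0311 qv 0.035
```

Request:
jog_arm:
  targets:
    - [-0.002,-0.0075,0,-0.8]
    - [0,0,-0.015,0]
    - [0,0,-0.015,0]
    - [0,0,-0.009,0]
    - [0,0,0,0]

```text
time: 22.72
tool_pos: [0.5452, -0.2404, 0.1052]
tcp_rot: [0.719, 0.694, 0.005, 0.016]
contact_force: [-0.6, -0.1, 0.0]
gripper_width: 0.378
```

Run:
```python
from h import *
st()
```

```text
t 22.73 pos [ 0.5452 -0.2404  0.1052] yaw -2.03 toolz [ 0.0305 -0.0162 -0.9994] F [-0.6 -0.1  0. ] M [ 0.03 -0.02  0.04] w 32.3 qsum -0.0343 qv 0.007
```

Grip, at a higher squeeze so the pads seat flat.

Request:
jog_arm:
  targets:
    - [0,0,0,0]
    - [0,0,0,0]
    - [0,0,0,0]
    - [0,0,0,0]
  grip: 0.0
  squeeze: 80

```text
time: 23.22
tool_pos: [0.5445, -0.2404, 0.1054]
tcp_rot: [0.72, 0.694, 0.005, 0.016]
contact_force: [-1.0, -0.1, -1.5]
gripper_width: 0.095
```

Run:
```python
from h import *
st()
```

```text
t 23.23 pos [ 0.5445 -0.2404  0.1054] yaw -2.05 toolz [ 0.0292 -0.0159 -0.9994] F [-1.  -0.1 -1.5] M [-0.01  0.16 -0.04] w 8.1 qsum -0.033 qv 0.002
```

Request:
jog_arm:
  targets:
    - [0,0,0.01,0]
    - [0,0,0.02,0]
    - [0,0,0.025,0]
    - [0,0,0.03,0]
    - [0,0,0.03,0]
    - [0,0,0.025,0]
    - [0,0,0,0]

```text
time: 24.1
tool_pos: [0.5467, -0.2406, 0.2554]
tcp_rot: [0.719, 0.694, 0.007, 0.02]
contact_force: [0.4, 0.0, -1.8]
gripper_width: 0.093
```

Run:
```python
from h import *
st()
```

```text
t 24.1 pos [ 0.5467 -0.2406  0.2554] yaw -1.99 toolz [ 0.0377 -0.0198 -0.9991] F [ 0.4  0.  -1.8] M [0.04 0.08 0.  ] w 7.9 qsum -0.0423 qv 0.037
```

Request:
jog_arm:
  targets:
    - [0.001,0.03,0.005,-0.5]
    - [0.001,0.05,0.005,-0.6]
    - [0.001,0.055,0.003,-0.6]
    - [0.001,0.055,0,-0.6]
    - [0.001,0.055,0,-0.6]
    - [0.002,0.055,0,-0.6]
    - [0.002,0.055,0,-0.6]
    - [0.002,0.055,0,-0.6]
    - [0.002,0.04,0,-0.6]
    - [0.002,0.015,0,-0.1]
    - [0,0,0,0]
    - [0,0,0,0]

```text
time: 25.6
tool_pos: [0.5561, 0.237, 0.2565]
tcp_rot: [0.753, 0.658, 0.002, 0.017]
contact_force: [-0.5, 0.5, -0.7]
gripper_width: 0.094
```

Run:
```python
from h import *
st()
im,W=wpic("pics/w14.png")
crop(im,170,20,290,220,2.7,"pics/w14c.png")
```

```text
t 25.6 pos [0.5561 0.237  0.2565] yaw -7.71 toolz [ 0.0241 -0.023  -0.9994] F [-0.5  0.5 -0.7] M [ 0.05  0.05 -0.02] w 8.0 qsum -0.0181 qv 0.004
t 25.6 pos [0.5561 0.237  0.2565] yaw tool y -7.71 F [-0.5  0.5 -0.7] w 0.094 q [ 0.23  0.34  1.39 -0.03  1.39  0.37]
```

View pics/w14c.png

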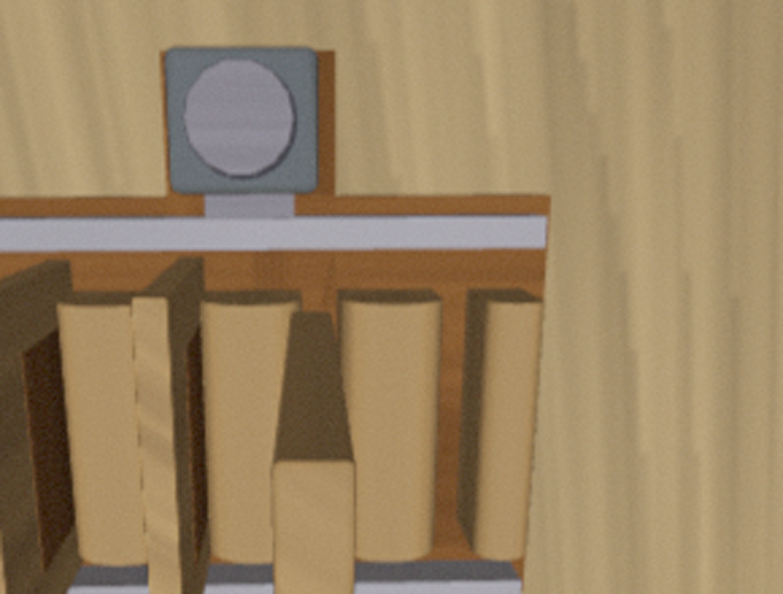

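```bash
cat > f3.py <<'E'
from fit2 import *
f3=lambda x,y:((x+.5)/2.7-.5+170,(y+.5)/2.7-.5+20)
W3=np.load("pics/w14.png.npy")
o3=[((-.022,.12,.075),f3(167,47)),((.022,.12,.075),f3(317,47)),((.022,.08,.075),f3(317,192)),((-.022,.08,.075),f3(169,192)),((0,.1,.1),f3(239,118)),((.1075,.0765,.012),f3(549,197))]
fit([(W3,o3)]);fit([(W1,o1),(W2,o2),(W3,o3)],False)
tp=np.array([.5561,.2370]);tt=np.radians(-7.71)
for nm,uv,z in (("bot",(311.5,313),.163),("top",(313.5,460),.283)):
    P=ray("wrist",f3(*uv),z,W3)[:2]; print(nm,P.round(4),"in tool y,x", ((P-tp)@[np.cos(tt),np.sin(tt)]).round(4),((P-tp)@[-np.sin(tt),np.cos(tt)]).round(4))
E
python3 f3.py
```

```text
fit [ 0.5423  0.2348 -0.1301] -7.45
[[-2.0, -0.7], [0.4, -0.8], [0.5, 0.7], [-0.0, 1.0], [-0.4, -0.2], [0.8, 0.5]]
slot 0 [0.471  0.2442]
slot 1 [0.5185 0.2379]
slot 2 [0.5661 0.2317]
slot 3 [0.6137 0.2255]
fit [ 0.5424  0.2351 -0.1293] -7.41
slot 0 [0.471  0.2444]
slot 1 [0.5186 0.2382]
slot 2 [0.5662 0.232 ]
slot 3 [0.6138 0.2258]
bot [0.5673 0.2895] in tool y,x 0.0041 0.0535
top [0.5647 0.2913] in tool y,x 0.0012 0.0549
```

Request:
jog_arm:
  targets:
    - [0.006,-0.004,0,0.3]
    - [0,0,-0.02,0]
    - [0,0,-0.02,0]
    - [0,0,-0.02,0]
    - [0,0,-0.02,0]
    - [0,0,-0.01,0]
    - [0,0,0,0]

```text
time: 26.52
tool_pos: [0.5672, 0.2234, 0.1664]
tcp_rot: [0.755, 0.656, 0.003, 0.019]
contact_force: [0.4, -0.2, -0.0]
gripper_width: 0.093
```

Run:
```python
from h import *
st()
im,W=wpic("pics/w15.png")
```

```text
t 26.52 pos [0.5672 0.2234 0.1664] yaw -7.97 toolz [ 0.0299 -0.0242 -0.9993] F [ 0.4 -0.2 -0. ] M [ 0.02  0.04 -0.04] w 7.9 qsum -0.024 qv 0.013
t 26.52 pos [0.5672 0.2234 0.1664] yaw tool y -7.97 F [ 0.4 -0.2 -0. ] w 0.093 q [ 0.21  0.41  1.51 -0.03  1.19  0.36]
```

View pics/w15.png

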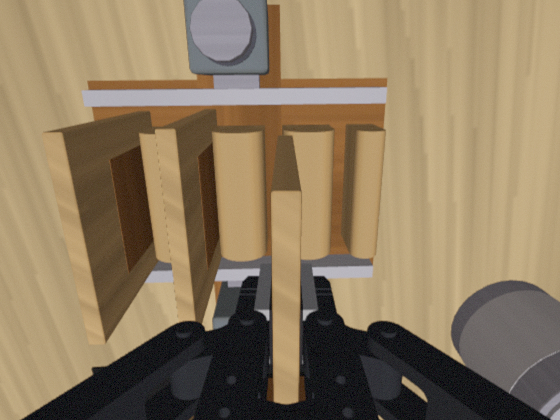

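Request:
jog_arm:
  targets:
    - [-0.0052,0.0095,0,0.5]
    - [0,0,0,0]
    - [0,0,0,0]

```text
time: 26.95
tool_pos: [0.5631, 0.2341, 0.1694]
tcp_rot: [0.751, 0.66, 0.006, 0.02]
contact_force: [-0.6, 1.1, -1.2]
gripper_width: 0.095
```

Run:
```python
from h import *
st()
```

```text
t 26.95 pos [0.5631 0.2341 0.1694] yaw -7.42 toolz [ 0.035  -0.0227 -0.9991] F [-0.6  1.1 -1.2] M [-0.02  0.04 -0.05] w 8.1 qsum -0.0288 qv 0.008
```

Request:
jog_arm:
  targets:
    - [-0.0018,-0.001,0,0]
    - [0,0,-0.01,0]
    - [0,0,-0.008,0]
    - [0,0,-0.006,0]
    - [0,0,0,0]

```text
time: 27.58
tool_pos: [0.5608, 0.2329, 0.1432]
tcp_rot: [0.751, 0.66, 0.005, 0.02]
contact_force: [0.1, -0.6, -0.8]
gripper_width: 0.095
```

Run:
```python
from h import *
st()
im,W=wpic("pics/w16.png")
crop(im,200,100,200,160,4,"pics/w16c.png")
```

```text
t 27.57 pos [0.5608 0.2329 0.1432] yaw -7.4 toolz [ 0.0341 -0.023  -0.9992] F [ 0.1 -0.6 -0.8] M [-0.01  0.01  0.02] w 8.1 qsum -0.0278 qv 0.005
t 27.57 pos [0.5608 0.2329 0.1432] yaw tool y -7.4 F [ 0.1 -0.6 -0.8] w 0.095 q [ 0.23  0.43  1.55 -0.03  1.13  0.37]
```

View pics/w16c.png

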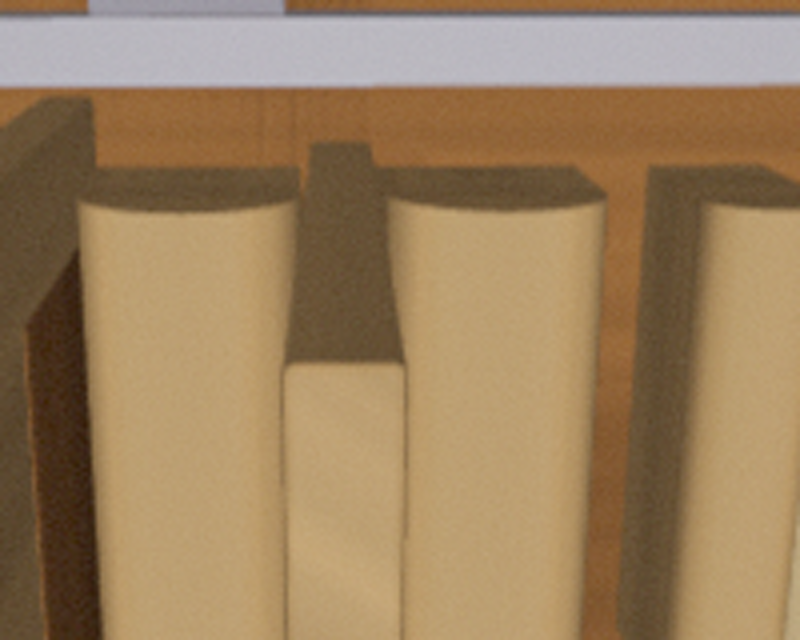

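Request:
jog_arm:
  targets:
    - [0,0,-0.008,0]
    - [0,0,-0.008,0]
    - [0,0,-0.008,0]
    - [0,0,-0.006,0]
    - [0,0,0,0]

```text
time: 28.25
tool_pos: [0.561, 0.233, 0.1114]
tcp_rot: [0.751, 0.66, 0.005, 0.02]
contact_force: [-0.2, -0.7, -1.3]
gripper_width: 0.091
```

Run:
```python
from h import *
st()
```

```text
t 28.25 pos [0.561  0.233  0.1114] yaw -7.41 toolz [ 0.0347 -0.0229 -0.9991] F [-0.2 -0.7 -1.3] M [0.01 0.02 0.06] w 7.8 qsum -0.0284 qv 0.007
```

Request:
jog_arm:
  targets:
    - [0,0,-0.004,0]
    - [0,0,-0.003,0]
    - [0,0,-0.001,0]
    - [0,0,0,0]

```text
time: 28.75
tool_pos: [0.5618, 0.2329, 0.1057]
tcp_rot: [0.751, 0.66, 0.007, 0.021]
contact_force: [1.3, 0.3, -1.6]
gripper_width: 0.097
```

Run:
```python
from h import *
st()
```

```text
t 28.75 pos [0.5618 0.2329 0.1057] yaw -7.4 toolz [ 0.0375 -0.0227 -0.999 ] F [ 1.3  0.3 -1.6] M [-0.02  0.04  0.  ] w 8.3 qsum -0.0311 qv 0.006
```

Request:
jog_arm:
  targets:
    - [0,0,0,0]
    - [0,0,0,0]
    - [0,0,0,0]
  grip: 0.032

```text
time: 29.12
tool_pos: [0.5623, 0.233, 0.1059]
tcp_rot: [0.751, 0.66, 0.007, 0.021]
contact_force: [-0.1, 0.5, -1.0]
gripper_width: 0.371
```

Request:
jog_arm:
  targets:
    - [0,0,0.015,0]
    - [0,0,0.015,0]
    - [0,0,0.02,0]
    - [0,0,0.025,0]
    - [0,0,0.02,0]
    - [0,0,0,0]

```text
time: 29.88
tool_pos: [0.5634, 0.2333, 0.2101]
tcp_rot: [0.751, 0.66, 0.01, 0.023]
contact_force: [-0.1, 0.1, 0.7]
gripper_width: 0.369
```

Run:
```python
from h import *
st()
im,W=wpic("pics/w17.png")
```

```text
t 29.88 pos [0.5634 0.2333 0.2101] yaw -7.4 toolz [ 0.0443 -0.0213 -0.9988] F [-0.1  0.1  0.7] M [-0.03  0.01 -0.01] w 31.5 qsum -0.0382 qv 0.023
t 29.88 pos [0.5634 0.2333 0.2101] yaw tool y -7.4 F [-0.1  0.1  0.7] w 0.369 q [ 0.23  0.37  1.47 -0.03  1.27  0.37]
```

View pics/w17.png

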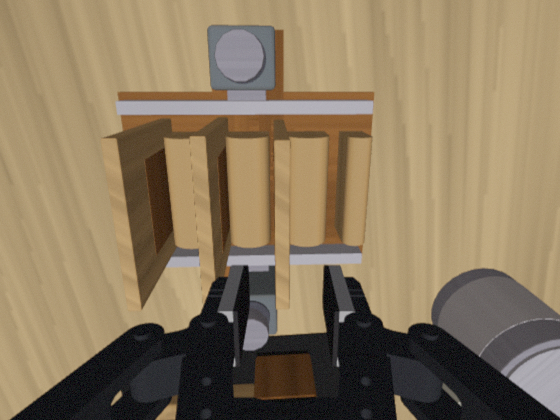

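Request:
jog_arm:
  targets:
    - [0,-0.06,0,0.6]
    - [0,-0.06,0,0.6]
    - [0,-0.06,0,0.6]
    - [0,-0.06,0,0.6]
    - [0.005,-0.06,0,0.6]
    - [0.005,-0.06,0,0.6]
    - [0.005,-0.06,0,0.6]
    - [0.005,-0.05,0,0.6]
    - [0,0,0,0]
    - [0,0,0,0]

```text
time: 31.18
tool_pos: [0.5758, -0.2487, 0.1992]
tcp_rot: [0.721, 0.693, 0.007, 0.015]
contact_force: [-1.0, 0.4, 0.1]
gripper_width: 0.371
```

Run:
```python
from h import *
st()
im,W=wpic("pics/w18.png")
```

```text
t 31.18 pos [ 0.5758 -0.2487  0.1992] yaw -2.29 toolz [ 0.0322 -0.012  -0.9994] F [-1.   0.4  0.1] M [-0.04  0.04 -0.05] w 31.7 qsum -0.0334 qv 0.02
t 31.18 pos [ 0.5758 -0.2487  0.1992] yaw tool y -2.29 F [-1.   0.4  0.1] w 0.371 q [-0.59  0.41  1.44  0.01  1.26 -0.55]
```

View pics/w18.png

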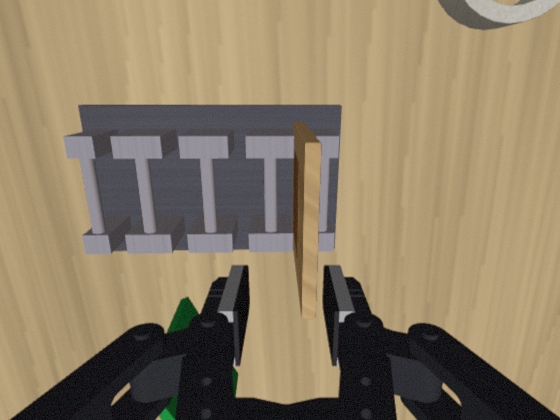

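Run:
```python
from h import *
W=np.load("pics/w18.png.npy")
edge(W,[(303,140),(318,140),(303,314),(315,316)])
```

```text
center [ 0.5938 -0.2481] a [ 0.5952 -0.1942] b [ 0.5924 -0.3019] len 0.1077 yaw of y 88.5
```

Request:
jog_arm:
  targets:
    - [0.0155,0,0,0]
    - [0,0,-0.02,0]
    - [0,0,-0.02,0]
    - [0,0,-0.015,0]
    - [0,0,0,0]

```text
time: 31.85
tool_pos: [0.5965, -0.2418, 0.1438]
tcp_rot: [0.718, 0.696, 0.008, 0.017]
contact_force: [-0.4, -0.2, 0.5]
gripper_width: 0.373
```

Run:
```python
from h import *
st()
```

```text
t 31.85 pos [ 0.5965 -0.2418  0.1438] yaw -1.78 toolz [ 0.0354 -0.0124 -0.9993] F [-0.4 -0.2  0.5] M [-0.05  0.04  0.03] w 31.9 qsum -0.0366 qv 0.027
```

Request:
jog_arm:
  targets:
    - [-0.004,-0.007,0,0]
    - [0,0,-0.015,0]
    - [0,0,-0.015,0]
    - [0,0,-0.008,0]
    - [0,0,0,0]

```text
time: 32.48
tool_pos: [0.5929, -0.2495, 0.1046]
tcp_rot: [0.718, 0.696, 0.009, 0.018]
contact_force: [-0.2, -0.3, 0.3]
gripper_width: 0.376
```

Run:
```python
from h import *
st()
```

```text
t 32.48 pos [ 0.5929 -0.2495  0.1046] yaw -1.78 toolz [ 0.0373 -0.0136 -0.9992] F [-0.2 -0.3  0.3] M [0.01 0.04 0.01] w 32.1 qsum -0.0387 qv 0.005
```

Request:
jog_arm:
  targets:
    - [0,0,0,0]
    - [0,0,0,0]
    - [0,0,0,0]
    - [0,0,0,0]
  grip: 0.0
  squeeze: 80

```text
time: 32.98
tool_pos: [0.5918, -0.2495, 0.1048]
tcp_rot: [0.718, 0.696, 0.008, 0.017]
contact_force: [-0.8, -0.9, -1.7]
gripper_width: 0.096
```

Run:
```python
from h import *
st()
```

```text
t 32.98 pos [ 0.5918 -0.2495  0.1048] yaw -1.8 toolz [ 0.035  -0.0132 -0.9993] F [-0.8 -0.9 -1.7] M [ 0.02  0.28 -0.1 ] w 8.2 qsum -0.0366 qv 0.001
```

Request:
jog_arm:
  targets:
    - [0,0,0.01,0]
    - [0,0,0.02,0]
    - [0,0,0.025,0]
    - [0,0,0.03,0]
    - [0,0,0.03,0]
    - [0,0,0.025,0]
    - [0,0,0,0]

```text
time: 33.85
tool_pos: [0.5952, -0.2495, 0.255]
tcp_rot: [0.717, 0.696, 0.011, 0.022]
contact_force: [0.2, -1.1, -1.2]
gripper_width: 0.095
```

Request:
jog_arm:
  targets:
    - [0,0.03,0.005,-0.5]
    - [0,0.05,0.005,-0.6]
    - [0,0.055,0.003,-0.6]
    - [0,0.055,0,-0.6]
    - [0,0.055,0,-0.6]
    - [0.002,0.055,0,-0.6]
    - [0.002,0.055,0,-0.6]
    - [0.002,0.055,0,-0.6]
    - [0.002,0.04,0,-0.6]
    - [0.002,0.015,0,-0.1]
    - [0,0,0,0]
    - [0,0,0,0]

```text
time: 35.35
tool_pos: [0.6003, 0.2286, 0.2556]
tcp_rot: [0.751, 0.66, 0.006, 0.019]
contact_force: [0.1, 0.2, -0.8]
gripper_width: 0.093
```

Run:
```python
from h import *
st()
im,W=wpic("pics/w19.png")
crop(im,130,20,290,220,2.7,"pics/w19c.png")
```

```text
t 35.35 pos [0.6003 0.2286 0.2556] yaw -7.39 toolz [ 0.0341 -0.0201 -0.9992] F [ 0.1  0.2 -0.8] M [ 0.02 -0.01  0.  ] w 8.0 qsum -0.0293 qv 0.005
t 35.35 pos [0.6003 0.2286 0.2556] yaw tool y -7.39 F [ 0.1  0.2 -0.8] w 0.093 q [ 0.2   0.4   1.3  -0.03  1.41  0.34]
```

View pics/w19c.png

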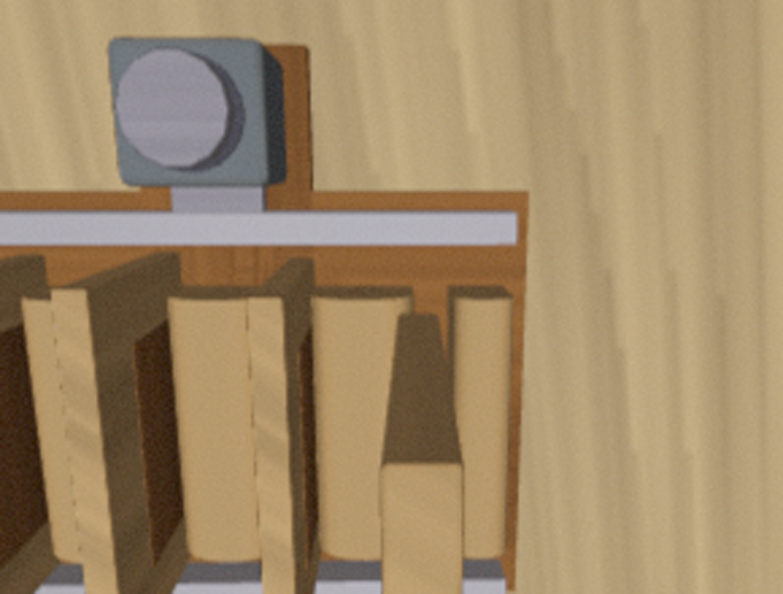

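```bash
cat > f4.py <<'E'
from fit2 import *
f3=lambda x,y:((x+.5)/2.7-.5+130,(y+.5)/2.7-.5+20)
W3=np.load("pics/w19.png.npy")
o3=[((-.022,.12,.075),f3(110,38)),((.022,.12,.075),f3(263,38)),((.022,.08,.075),f3(267,184)),((-.022,.08,.075),f3(122,184)),((0,.1,.1),f3(172,108)),((.1075,.0765,.012),f3(527,192))]
fit([(W3,o3)])
tp=np.array([.6003,.2286]);tt=np.radians(-7.39)
for nm,uv,z in (("bot",(418,315),.2556-.0928),("top",(422,463),.2556+.0272)):
    P=ray("wrist",f3(*uv),z,W3)[:2]; print(nm,P.round(4),"in tool y,x", ((P-tp)@[np.cos(tt),np.sin(tt)]).round(4),((P-tp)@[-np.sin(tt),np.cos(tt)]).round(4))
E
python3 f4.py
```

```text
fit [ 0.5434  0.2348 -0.1253] -7.18
[[-2.1, -0.9], [0.1, -0.8], [1.4, 0.9], [-1.1, 1.1], [0.1, -0.1], [1.5, 0.4]]
slot 0 [0.4719 0.2438]
slot 1 [0.5196 0.2378]
slot 2 [0.5672 0.2318]
slot 3 [0.6148 0.2258]
bot [0.6117 0.2811] in tool y,x 0.0046 0.0535
top [0.6084 0.2827] in tool y,x 0.001 0.0547
```

Request:
jog_arm:
  targets:
    - [0.007,0,0,0]
    - [0,0,-0.02,0]
    - [0,0,-0.02,0]
    - [0,0,-0.02,0]
    - [0,0,-0.02,0]
    - [0,0,0,0]

```text
time: 36.15
tool_pos: [0.6122, 0.2207, 0.1754]
tcp_rot: [0.754, 0.656, 0.008, 0.021]
contact_force: [0.4, 0.2, 0.1]
gripper_width: 0.099
```

Run:
```python
from h import *
st()
```

```text
t 36.15 pos [0.6122 0.2207 0.1754] yaw -7.98 toolz [ 0.0389 -0.021  -0.999 ] F [0.4 0.2 0.1] M [-0.01  0.06  0.  ] w 8.4 qsum -0.0341 qv 0.038
```

Request:
jog_arm:
  targets:
    - [-0.0035,0.0055,0,0.5]
    - [0,0,-0.01,0]
    - [0,0,-0.006,0]
    - [0,0,0,0]

```text
time: 36.65
tool_pos: [0.6103, 0.226, 0.1613]
tcp_rot: [0.752, 0.659, 0.01, 0.022]
contact_force: [-0.0, -0.2, -0.9]
gripper_width: 0.098
```

Run:
```python
from h import *
st()
im,W=wpic("pics/w20.png")
crop(im,180,90,200,160,4,"pics/w20c.png")
```

```text
t 36.65 pos [0.6103 0.226  0.1613] yaw -7.51 toolz [ 0.0436 -0.0199 -0.9988] F [-0.  -0.2 -0.9] M [0.03 0.03 0.03] w 8.4 qsum -0.0387 qv 0.005
t 36.65 pos [0.6103 0.226  0.1613] yaw tool y -7.51 F [-0.  -0.2 -0.9] w 0.098 q [ 0.2   0.48  1.42 -0.03  1.2   0.34]
```

View pics/w20c.png

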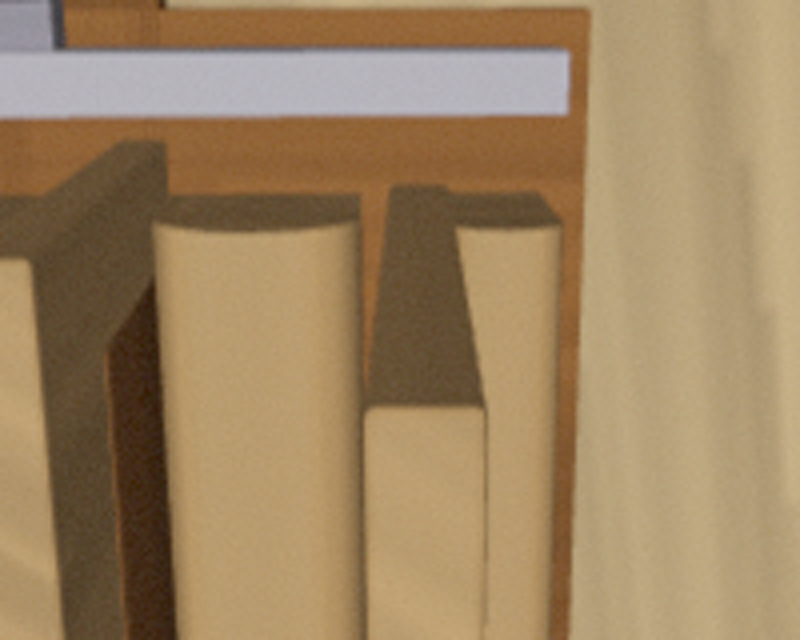

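Request:
jog_arm:
  targets:
    - [-0.0018,0,0,0]
    - [0,0,-0.008,0]
    - [0,0,-0.008,0]
    - [0,0,-0.008,0]
    - [0,0,0,0]

```text
time: 37.33
tool_pos: [0.6084, 0.226, 0.1359]
tcp_rot: [0.752, 0.659, 0.01, 0.022]
contact_force: [0.5, 0.4, -0.4]
gripper_width: 0.097
```

Run:
```python
from h import *
st()
im,W=wpic("pics/w21.png")
crop(im,180,90,200,160,4,"pics/w21c.png")
```

```text
t 37.33 pos [0.6084 0.226  0.1359] yaw -7.5 toolz [ 0.0439 -0.0199 -0.9988] F [ 0.5  0.4 -0.4] M [-0.    0.03 -0.02] w 8.3 qsum -0.0389 qv 0.01
t 37.33 pos [0.6084 0.226  0.1359] yaw tool y -7.5 F [ 0.5  0.4 -0.4] w 0.097 q [ 0.2   0.5   1.46 -0.03  1.15  0.34]
```

View pics/w21c.png

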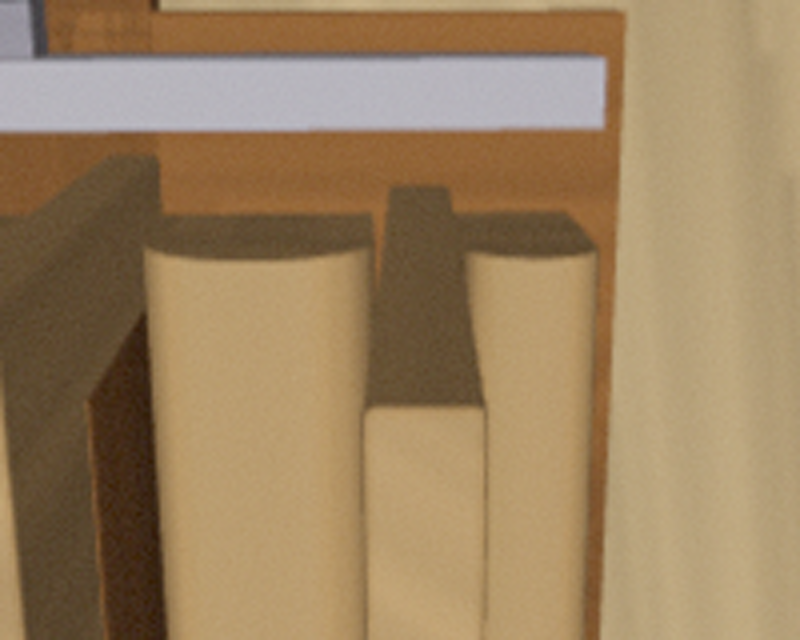

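Inside the slot mouth, no contact. Lower on.

Request:
jog_arm:
  targets:
    - [0,0,-0.008,0]
    - [0,0,-0.008,0]
    - [0,0,-0.008,0]
    - [0,0,-0.004,0]
    - [0,0,0,0]

```text
time: 38.0
tool_pos: [0.6088, 0.2261, 0.1064]
tcp_rot: [0.752, 0.659, 0.01, 0.022]
contact_force: [0.3, 0.4, -0.6]
gripper_width: 0.096
```

Run:
```python
from h import *
st()
```

```text
t 38.0 pos [0.6088 0.2261 0.1064] yaw -7.51 toolz [ 0.0448 -0.0197 -0.9988] F [ 0.3  0.4 -0.6] M [ 0.03 -0.01 -0.01] w 8.2 qsum -0.0399 qv 0.003
```

Request:
jog_arm:
  targets:
    - [0,0,-0.002,0]
    - [0,0,-0.001,0]
    - [0,0,0,0]

```text
time: 38.38
tool_pos: [0.6095, 0.2262, 0.1051]
tcp_rot: [0.752, 0.659, 0.011, 0.023]
contact_force: [-0.0, 0.4, -0.5]
gripper_width: 0.094
```

Run:
```python
from h import *
st()
```

```text
t 38.38 pos [0.6095 0.2262 0.1051] yaw -7.51 toolz [ 0.0471 -0.0194 -0.9987] F [-0.   0.4 -0.5] M [ 0.01  0.04 -0.03] w 8.1 qsum -0.0422 qv 0.005
```

Request:
jog_arm:
  targets:
    - [0,0,0,0]
    - [0,0,0,0]
    - [0,0,0,0]
  grip: 0.032

```text
time: 38.75
tool_pos: [0.61, 0.2263, 0.1054]
tcp_rot: [0.752, 0.659, 0.012, 0.023]
contact_force: [0.2, -0.9, 1.1]
gripper_width: 0.378
```

Request:
jog_arm:
  targets:
    - [0,0,0.015,0]
    - [0,0,0.02,0]
    - [0,0,0.03,0]
    - [0,0,0.03,0]
    - [0,0,0.02,0]
    - [0,0,0,0]

```text
time: 39.5
tool_pos: [0.6104, 0.2264, 0.2293]
tcp_rot: [0.752, 0.659, 0.014, 0.024]
contact_force: [-0.3, -0.5, 0.6]
gripper_width: 0.375
```

Run:
```python
from h import *
st()
im,W=wpic("pics/w22.png")
```

```text
t 39.5 pos [0.6104 0.2264 0.2293] yaw -7.5 toolz [ 0.0526 -0.0183 -0.9984] F [-0.3 -0.5  0.6] M [ 0.01  0.02 -0.01] w 32.0 qsum -0.0479 qv 0.022
t 39.5 pos [0.6104 0.2264 0.2293] yaw tool y -7.5 F [-0.3 -0.5  0.6] w 0.375 q [ 0.2   0.42  1.34 -0.03  1.33  0.34]
```

View pics/w22.png

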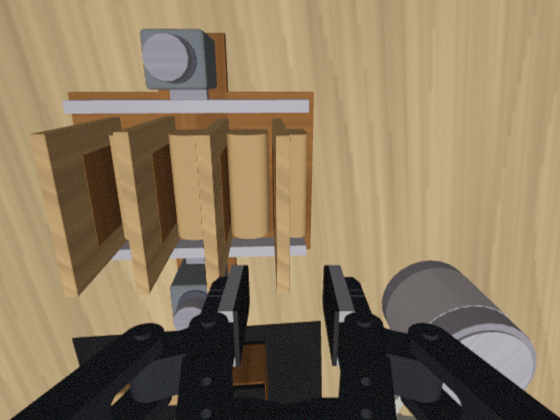

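Request:
jog_arm:
  targets:
    - [-0.06,-0.02,0,0]
    - [-0.06,-0.02,0,0]
    - [-0.06,-0.02,0,0]
    - [0,0,0,0]

```text
time: 40.05
tool_pos: [0.4238, 0.1648, 0.2196]
tcp_rot: [0.752, 0.659, 0.007, 0.02]
contact_force: [1.2, 0.7, 0.2]
gripper_width: 0.378
```

Run:
```python
from h import *
st()
```

```text
t 40.05 pos [0.4238 0.1648 0.2196] yaw -7.5 toolz [ 0.0368 -0.0211 -0.9991] F [1.2 0.7 0.2] M [ 0.08 -0.03 -0.02] w 32.3 qsum -0.0333 qv 0.086
```

Request:
jog_arm:
  targets:
    - [0,0,0.06,0]
    - [0,0,0.06,0]
    - [0,0,0,0]

```text
time: 40.42
tool_pos: [0.4231, 0.1647, 0.3407]
tcp_rot: [0.752, 0.659, 0.005, 0.019]
contact_force: [-0.5, -0.0, 0.5]
gripper_width: 0.376
```

Run:
```python
from h import *
st()
```

```text
t 40.42 pos [0.4231 0.1647 0.3407] yaw -7.53 toolz [ 0.0332 -0.0214 -0.9992] F [-0.5 -0.   0.5] M [-0.    0.02  0.  ] w 32.1 qsum -0.0298 qv 0.091
```

Request:
jog_arm:
  targets:
    - [0.02,0.006,0,0]
    - [0.02,0.006,0,0]
    - [0.02,0.006,0,0]
    - [0.02,0.006,0,0]
    - [0.02,0.006,0,0]
    - [0.02,0.006,0,0]
    - [0.02,0.006,0,0]
    - [0.02,0.006,0,0]
    - [0,0,0,0]

```text
time: 41.55
tool_pos: [0.59, 0.2148, 0.3233]
tcp_rot: [0.752, 0.659, -0.003, 0.014]
contact_force: [-0.2, 0.1, 0.0]
gripper_width: 0.372
```

Run:
```python
from h import *
st()
```

```text
t 41.55 pos [0.59   0.2148 0.3233] yaw -7.55 toolz [ 0.0137 -0.0246 -0.9996] F [-0.2  0.1  0. ] M [-0.01  0.06  0.01] w 31.8 qsum -0.0089 qv 0.028
```

Request:
jog_arm:
  targets:
    - [-0.06,-0.02,0,0]
    - [-0.06,-0.02,0,0]
    - [-0.05,-0.015,0,0]
    - [0,0,0,0]

```text
time: 42.05
tool_pos: [0.4128, 0.1579, 0.3136]
tcp_rot: [0.752, 0.659, -0.009, 0.01]
contact_force: [0.1, 0.1, 1.1]
gripper_width: 0.376
```

Run:
```python
from h import *
st()
```

```text
t 42.05 pos [0.4128 0.1579 0.3136] yaw -7.55 toolz [-0.001  -0.0273 -0.9996] F [0.1 0.1 1.1] M [ 0.05 -0.04 -0.01] w 32.1 qsum 0.0046 qv 0.044
```

Request:
jog_arm:
  targets:
    - [0,-0.02,0,-10]
    - [0,-0.02,0,-10]
    - [0,-0.02,0,-10]
    - [0,-0.02,0,-10]
    - [0,-0.02,0,-10]
    - [0,-0.02,0,-10]
    - [0,-0.02,0,-10]
    - [0,-0.02,0,-10]
    - [0,0,0,-5]
    - [0,0,0,0]
  grip: 0.05

```text
time: 43.3
tool_pos: [0.4165, -0.0074, 0.309]
tcp_rot: [0.999, -0.046, -0.014, 0.001]
contact_force: [-0.1, 0.4, 0.1]
gripper_width: 0.583
```

Run:
```python
from h import *
st()
im,W=wpic("pics/w23.png")
```

```text
t 43.3 pos [ 0.4165 -0.0074  0.309 ] yaw -95.31 toolz [-2.800e-02 -3.000e-04 -9.996e-01] F [-0.1  0.4  0.1] M [ 0.02 -0.05 -0.04] w 49.8 qsum 0.0269 qv 0.013
t 43.3 pos [ 0.4165 -0.0074  0.309 ] yaw tool y -95.31 F [-0.1  0.4  0.1] w 0.583 q [-0.28 -0.01  1.69 -0.01  1.49  1.38]
```

View pics/w23.png

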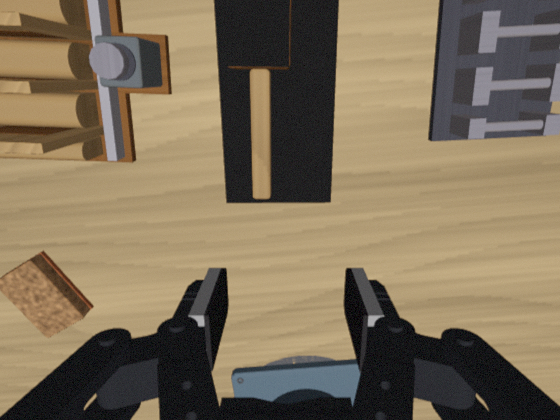

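Run:
```python
from h import *
W=np.load("pics/w23.png.npy")
a=(ray("wrist",(250,69),.051,W)+ray("wrist",(270,69),.051,W))/2;b=(ray("wrist",(252,197),.051,W)+ray("wrist",(271,197),.051,W))/2
d=(a-b)[:2];L=np.hypot(*d);u=d/L;print(a,b,L,np.degrees(np.arctan2(u[1],u[0])))
print("grip",b[:2]+u*.115,a[:2]-u*.02,"head",a[:2]+u*.03)
for e in ((250,271),): print(np.linalg.norm(ray("wrist",(252,197),.051,W)-ray("wrist",(271,197),.051,W)))
for uv in ((230,67),(290,69)): print(ray("wrist",uv,.073,W))
o,T=tcp();print("tool y",T[:3,1])
```

```text
[0.51182226 0.00934431 0.051     ] [0.38155782 0.02282337 0.051     ] 0.13095995160817253 -5.907631243414847
grip [0.49594707 0.01098699] [0.49192848 0.01140281] head [0.54166293 0.00625656]
0.020809868395455816
[0.51549629 0.03519952 0.073     ]
[ 0.50874043 -0.01943405  0.073     ]
tool y [-0.09128499 -0.99582025  0.00301487]
```

Request:
jog_arm:
  targets:
    - [0.035,0.01,0,0]
    - [0.04,0.01,0,0]
    - [0,0,-0.03,0]
    - [0,0,-0.04,0]
    - [0,0,-0.04,0]
    - [0,0,-0.03,0]
    - [0,0,0,0]

```text
time: 44.22
tool_pos: [0.4957, 0.0158, 0.1644]
tcp_rot: [0.999, -0.037, -0.013, 0.001]
contact_force: [-0.9, 0.0, -0.3]
gripper_width: 0.581
```

Run:
```python
from h import *
st()
im,W=wpic("pics/w24.png")
```

```text
t 44.23 pos [0.4957 0.0158 0.1644] yaw -94.18 toolz [-0.0251 -0.0016 -0.9997] F [-0.9  0.  -0.3] M [-0.05 -0.03  0.06] w 49.6 qsum 0.0244 qv 0.043
t 44.23 pos [0.4957 0.0158 0.1644] yaw tool y -94.18 F [-0.9  0.  -0.3] w 0.581 q [-0.19  0.25  1.76 -0.01  1.16  1.46]
```

View pics/w24.png

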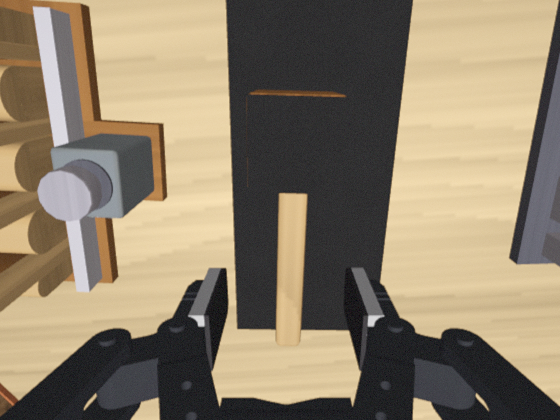

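Run:
```python
from h import *
im=cv2.imread("pics/w24.png");crop(im,220,70,200,290,2.6,"pics/w24c.png")
W=np.load("pics/w24.png.npy")
for uv in ((277,340),(300,340),(278,194),(306,194)): print(ray("wrist",uv,.051,W)[:2].round(4))
for uv in ((250,95),(345,97)): print(ray("wrist",uv,.073,W)[:2].round(4))
```

```text
[0.3871 0.0312]
[0.3857 0.0131]
[0.5075 0.0209]
[0.5061 0.0019]
[0.5737 0.0311]
[ 0.5687 -0.0224]
```

View pics/w24c.png

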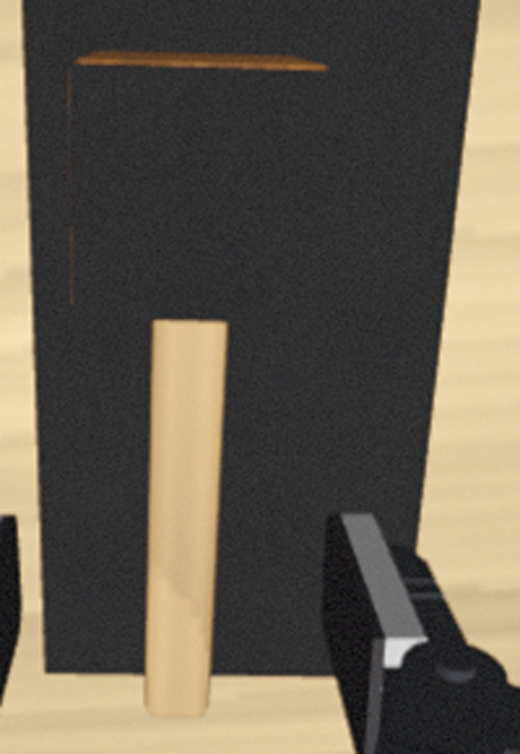

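Request:
jog_arm:
  targets:
    - [-0.003,-0.002,0,-1.2]
    - [0,0,-0.03,0]
    - [0,0,-0.03,0]
    - [0,0,-0.03,0]
    - [0,0,-0.01,0]
    - [0,0,0,0]

```text
time: 45.02
tool_pos: [0.5006, 0.012, 0.0734]
tcp_rot: [0.999, -0.048, -0.002, 0.003]
contact_force: [-1.1, -0.3, 0.0]
gripper_width: 0.591
```

Run:
```python
from h import *
st()
im,W=wpic("pics/w25.png")
```

```text
t 45.02 pos [0.5006 0.012  0.0734] yaw -95.48 toolz [-0.0034 -0.0056 -1.    ] F [-1.1 -0.3  0. ] M [ 0.01  0.17 -0.04] w 50.5 qsum 0.0022 qv 0.014
t 45.02 pos [0.5006 0.012  0.0734] yaw tool y -95.48 F [-1.1 -0.3  0. ] w 0.591 q [-0.19  0.36  1.87 -0.01  0.92  1.48]
```

View pics/w25.png

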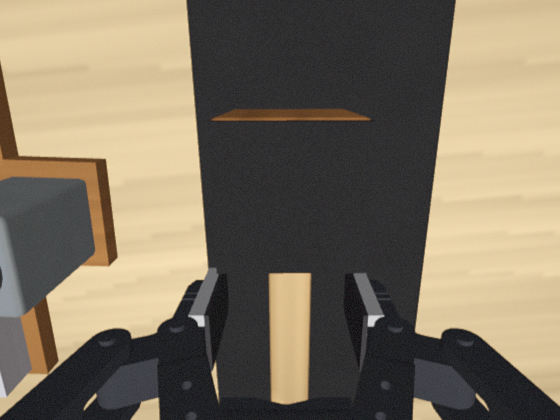

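Run:
```python
from h import *
W=np.load("pics/w25.png.npy")
for uv in ((211,120),(371,120)): print(ray("wrist",uv,.073,W)[:2].round(4))
for uv in ((269,300),(311,300)): print(ray("wrist",uv,.051,W)[:2].round(4))
```

```text
[0.5751 0.0315]
[ 0.5699 -0.0227]
[0.4897 0.0218]
[0.4877 0.0022]
```

Request:
jog_arm:
  targets:
    - [-0.007,0.0003,0,0]
    - [0,0,-0.012,0]
    - [0,0,-0.012,0]
    - [0,0,-0.01,0]
    - [0,0,0,0]

```text
time: 45.7
tool_pos: [0.4953, 0.0119, 0.04]
tcp_rot: [0.999, -0.048, 0.001, 0.003]
contact_force: [-0.3, -0.0, 0.0]
gripper_width: 0.589
```

Run:
```python
from h import *
st()
im,W=wpic("pics/w26.png")
```

```text
t 45.7 pos [0.4953 0.0119 0.04  ] yaw -95.48 toolz [ 0.0026 -0.0067 -1.    ] F [-0.3 -0.   0. ] M [ 0.05  0.01 -0.03] w 50.3 qsum -0.0039 qv 0.007
t 45.7 pos [0.4953 0.0119 0.04  ] yaw tool y -95.48 F [-0.3 -0.   0. ] w 0.589 q [-0.2   0.4   1.91 -0.01  0.82  1.47]
```

View pics/w26.png

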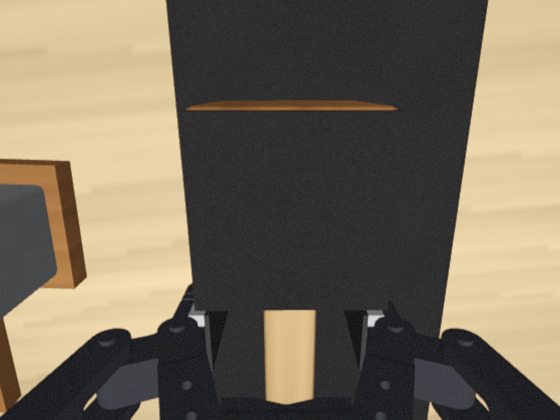

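Request:
jog_arm:
  targets:
    - [-0.001,0,-0.006,0]
    - [0,0,0,0]

```text
time: 46.0
tool_pos: [0.4948, 0.0118, 0.0341]
tcp_rot: [0.999, -0.048, 0.002, 0.003]
contact_force: [0.4, -1.0, -0.0]
gripper_width: 0.582
```

Request:
jog_arm:
  targets:
    - [0,0,0,0]
    - [0,0,0,0]
    - [0,0,0,0]
    - [0,0,0,0]
  grip: 0.0
  squeeze: 110

```text
time: 46.5
tool_pos: [0.4952, 0.0118, 0.0347]
tcp_rot: [0.999, -0.048, 0.002, 0.003]
contact_force: [0.5, -0.8, -1.7]
gripper_width: 0.219
```

Run:
```python
from h import *
st()
im,W=wpic("pics/w27.png")
```

```text
t 46.5 pos [0.4952 0.0118 0.0347] yaw -95.48 toolz [ 0.0046 -0.0072 -1.    ] F [ 0.5 -0.8 -1.7] M [ 0.02  0.   -0.04] w 18.7 qsum -0.0059 qv 0.002
t 46.5 pos [0.4952 0.0118 0.0347] yaw tool y -95.48 F [ 0.5 -0.8 -1.7] w 0.219 q [-0.2   0.41  1.92 -0.01  0.81  1.47]
```

View pics/w27.png

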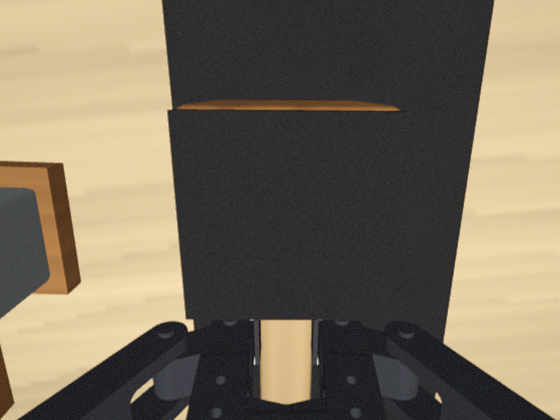

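Run:
```python
from h import *
W=np.load("pics/w27.png.npy")
P=[ray("wrist",uv,.073,W)[:2] for uv in ((170,111),(400,111),(187,320))]
print(np.round(P,4),np.linalg.norm(P[0]-P[1]),np.linalg.norm(P[0]-P[2]))
```

```text
[[ 0.5747  0.0331]
 [ 0.5695 -0.0213]
 [ 0.5174  0.0393]] 0.054588475846031416 0.057633150041509394
```

Request:
jog_arm:
  targets:
    - [0,0,0.01,0]
    - [0,0,0.02,0]
    - [0,0,0.03,0]
    - [0,0,0.04,0]
    - [0,0,0.04,0]
    - [0,0,0.015,0]
    - [0,0,0,0]

```text
time: 47.42
tool_pos: [0.4913, 0.0125, 0.1956]
tcp_rot: [0.999, -0.048, -0.0, 0.003]
contact_force: [0.3, 0.4, -3.0]
gripper_width: 0.214
```

Run:
```python
from h import *
st()
im,W=wpic("pics/w28.png")
```

```text
t 47.42 pos [0.4913 0.0125 0.1956] yaw -95.47 toolz [-0.0011 -0.0062 -1.    ] F [ 0.3  0.4 -3. ] M [ 0.02  0.09 -0.01] w 18.3 qsum -0.0002 qv 0.011
t 47.42 pos [0.4913 0.0125 0.1956] yaw tool y -95.47 F [ 0.3  0.4 -3. ] w 0.214 q [-0.2   0.2   1.75 -0.01  1.2   1.47]
```

View pics/w28.png

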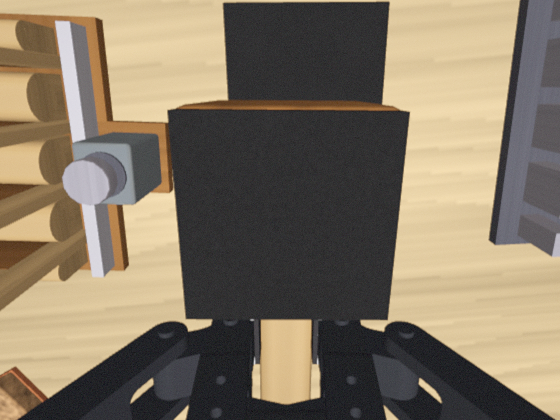

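Run:
```python
from h import *
W=np.load("pics/w28.png.npy");o,T=tcp()
print("peg",ray("wrist",(87,182),.100,W))
z=.1956+.0383
P=np.array([ray("wrist",uv,z,W)[:2] for uv in ((169,112),(408,113),(186,319),(390,319))]);c=P.mean(0);print(P.round(4),c,c-o["tool_pos"][:2])
```

```text
peg [0.53004242 0.13360664 0.1       ]
[[ 0.5708  0.0339]
 [ 0.5653 -0.0223]
 [ 0.5142  0.0401]
 [ 0.5085 -0.0177]] [0.53968151 0.00848767] [ 0.0487469  -0.00404279]
```

Request:
jog_arm:
  targets:
    - [-0.004,0.035,0,-0.6]
    - [-0.004,0.045,0,-0.7]
    - [-0.003,0.035,0,-0.5]
    - [0,0.006,0,0]
    - [0,0,0,0]
    - [0,0,0,0]

```text
time: 48.22
tool_pos: [0.4755, 0.135, 0.1882]
tcp_rot: [0.998, -0.065, -0.007, 0.004]
contact_force: [1.0, 1.0, -2.5]
gripper_width: 0.216
```

Run:
```python
from h import *
st()
im,W=wpic("pics/w29.png")
cv2.imwrite("pics/side1.png",snapshot("side")[:,:,::-1])
```

```text
t 48.23 pos [0.4755 0.135  0.1882] yaw -97.46 toolz [-0.015  -0.007  -0.9999] F [ 1.   1.  -2.5] M [-0.01  0.15  0.02] w 18.4 qsum 0.0154 qv 0.005
t 48.23 pos [0.4755 0.135  0.1882] yaw tool y -97.46 F [ 1.   1.  -2.5] w 0.216 q [ 0.05  0.22  1.74 -0.01  1.2   1.76]
```

View pics/w29.png

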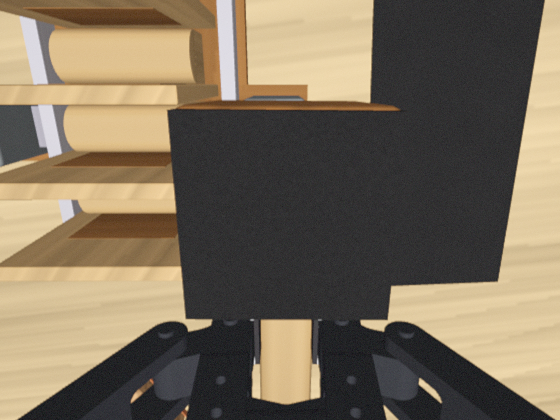

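View pics/side1.png

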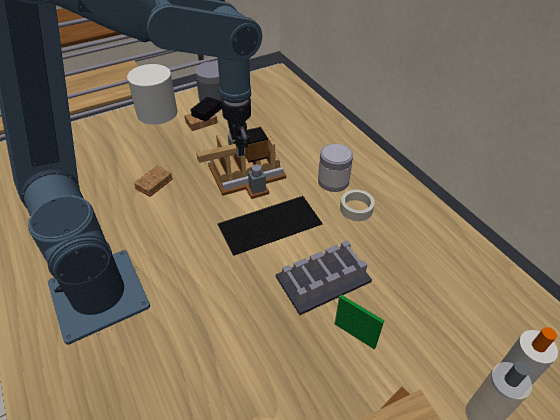

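Request:
jog_arm:
  targets:
    - [0.0045,0.002,0,0]
    - [0,0,-0.015,0]
    - [0,0,-0.015,0]
    - [0,0,-0.01,0]
    - [0,0,0,0]

```text
time: 48.95
tool_pos: [0.4806, 0.1351, 0.1452]
tcp_rot: [0.998, -0.067, -0.007, 0.004]
contact_force: [-0.5, -1.2, -3.2]
gripper_width: 0.212
```

Run:
```python
from h import *
st()
im=snapshot("side")[:,:,::-1].copy();cv2.imwrite("pics/side2.png",im);crop(im,190,100,120,110,6,"pics/side2c.png")
im=snapshot("top")[:,:,::-1].copy();crop(im,120,140,130,120,5,"pics/top2c.png")
```

```text
t 48.95 pos [0.4806 0.1351 0.1452] yaw -97.67 toolz [-0.0153 -0.0071 -0.9999] F [-0.5 -1.2 -3.2] M [ 0.03  0.1  -0.07] w 18.1 qsum 0.0157 qv 0.007
```

View pics/side2c.png

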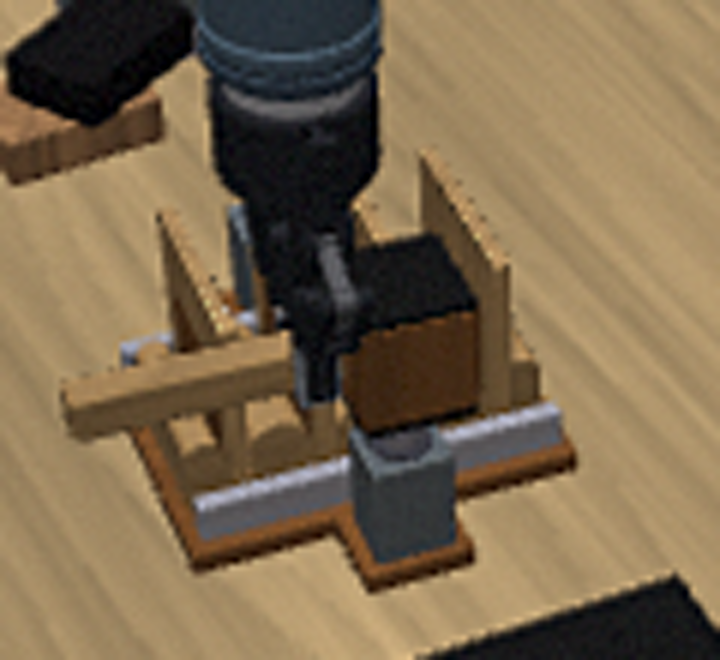

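View pics/top2c.png

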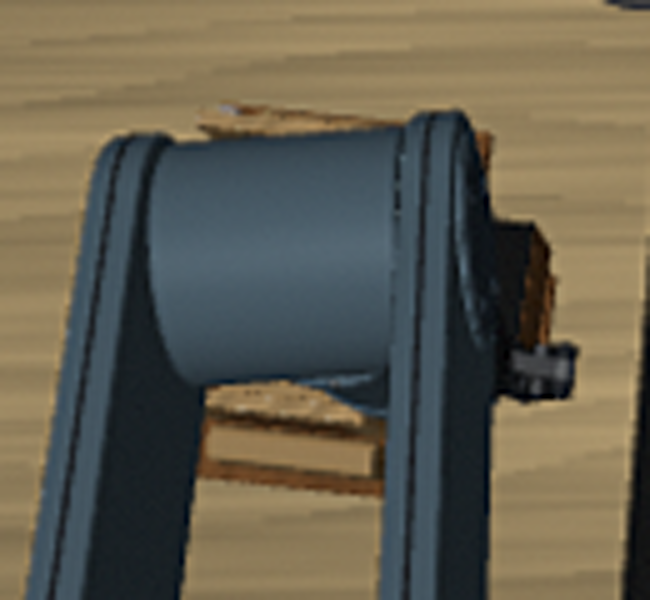

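Request:
jog_arm:
  targets:
    - [-0.001,0.002,0,0]
    - [0,0,-0.008,0]
    - [0,0,-0.008,0]
    - [0,0,0,0]

```text
time: 49.55
tool_pos: [0.4815, 0.1376, 0.1307]
tcp_rot: [0.998, -0.067, -0.005, 0.004]
contact_force: [0.1, -0.1, -2.5]
gripper_width: 0.213
```

Run:
```python
from h import *
st()
```

```text
t 49.55 pos [0.4815 0.1376 0.1307] yaw -97.65 toolz [-0.0095 -0.0068 -0.9999] F [ 0.1 -0.1 -2.5] M [0.07 0.06 0.01] w 18.2 qsum 0.0099 qv 0.007
```

Request:
jog_arm:
  targets:
    - [0,0,-0.005,0]
    - [0,0,-0.005,0]
    - [0,0,-0.005,0]

```text
time: 49.92
tool_pos: [0.4816, 0.1376, 0.1161]
tcp_rot: [0.998, -0.067, -0.004, 0.004]
contact_force: [-2.7, -0.1, 3.7]
gripper_width: 0.216
```

Run:
```python
from h import *
st()
```

```text
t 49.92 pos [0.4816 0.1376 0.1161] yaw -97.64 toolz [-0.0085 -0.0068 -0.9999] F [-2.7 -0.1  3.7] M [-0.    0.24  0.  ] w 18.5 qsum 0.0089 qv 0.099
```

Request:
jog_arm:
  targets:
    - [0,0,-0.004,0]
    - [0,0,-0.003,0]

```text
time: 50.18
tool_pos: [0.4814, 0.1377, 0.1142]
tcp_rot: [0.998, -0.066, -0.003, 0.004]
contact_force: [-15.3, -1.0, 36.5]
gripper_width: 0.216
```

Run:
```python
from h import *
st()
```

```text
t 50.17 pos [0.4814 0.1377 0.1142] yaw -97.61 toolz [-0.0068 -0.0072 -1.    ] F [-15.3  -1.   36.5] M [-0.46  1.53 -0.17] w 18.5 qsum 0.0073 qv 0.016
```

Request:
jog_arm:
  targets:
    - [0,0,0.01,0]
    - [0,0,0.025,0]
    - [0,0,0.03,0]
    - [0,0,0.03,0]
    - [0,0,0,0]

```text
time: 50.8
tool_pos: [0.4808, 0.1376, 0.2094]
tcp_rot: [0.998, -0.066, -0.004, 0.004]
contact_force: [0.5, -0.4, -3.4]
gripper_width: 0.216
```

Run:
```python
from h import *
st()
im,W=wpic("pics/w30.png")
im=snapshot("side")[:,:,::-1].copy();crop(im,190,100,120,110,6,"pics/side3c.png")
```

```text
t 50.8 pos [0.4808 0.1376 0.2094] yaw -97.62 toolz [-0.0089 -0.0071 -0.9999] F [ 0.5 -0.4 -3.4] M [0.05 0.09 0.05] w 18.4 qsum 0.0093 qv 0.058
t 50.8 pos [0.4808 0.1376 0.2094] yaw tool y -97.62 F [ 0.5 -0.4 -3.4] w 0.216 q [ 0.06  0.2   1.7  -0.01  1.25  1.77]
```

View pics/side3c.png

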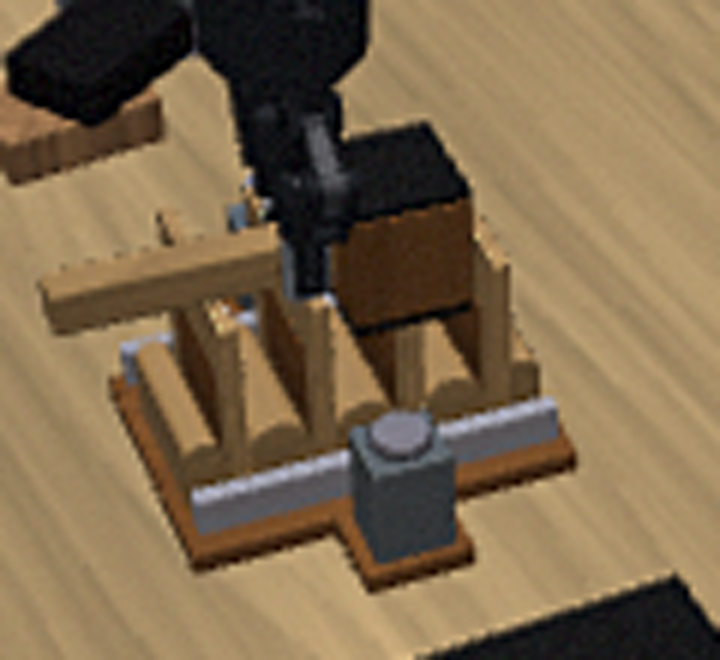

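View pics/w30.png

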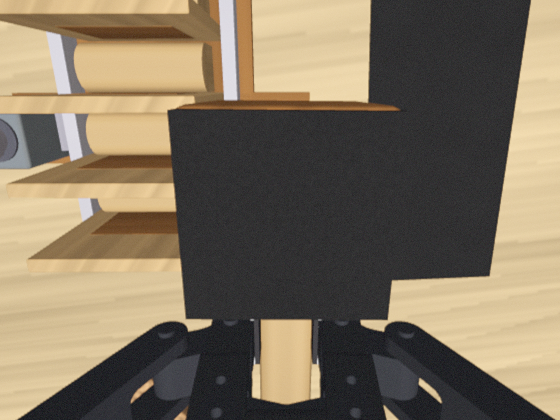

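Request:
jog_arm:
  targets:
    - [0.001,0.01,0.02,0]
    - [0.005,0.04,0.002,0]
    - [0.006,0.045,0.002,0]
    - [0.006,0.045,0.002,0]
    - [0.005,0.04,0.002,0]
    - [0.003,0.02,0,0]
    - [0,0,0,0]
    - [0,0,0,0]

```text
time: 51.9
tool_pos: [0.4992, 0.3394, 0.2175]
tcp_rot: [0.997, -0.068, -0.02, 0.01]
contact_force: [0.2, -0.4, -2.7]
gripper_width: 0.213
```

Run:
```python
from h import *
st()
im,W=wpic("pics/w31.png")
im=snapshot("side")[:,:,::-1].copy();crop(im,190,80,120,130,5,"pics/side4c.png")
```

```text
t 51.9 pos [0.4992 0.3394 0.2175] yaw -97.8 toolz [-0.0406 -0.0169 -0.999 ] F [ 0.2 -0.4 -2.7] M [0.02 0.08 0.02] w 18.2 qsum 0.044 qv 0.009
t 51.9 pos [0.4992 0.3394 0.2175] yaw tool y -97.8 F [ 0.2 -0.4 -2.7] w 0.213 q [0.41 0.4  1.4  0.   1.38 2.12]
```

View pics/side4c.png

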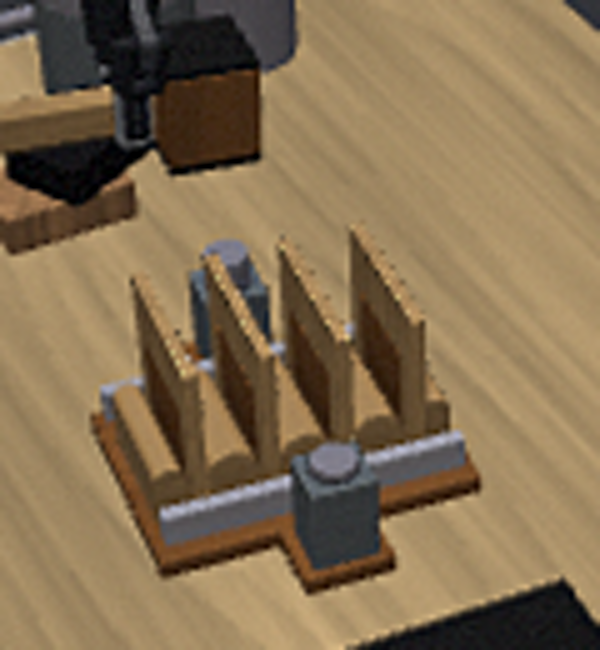

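View pics/w31.png

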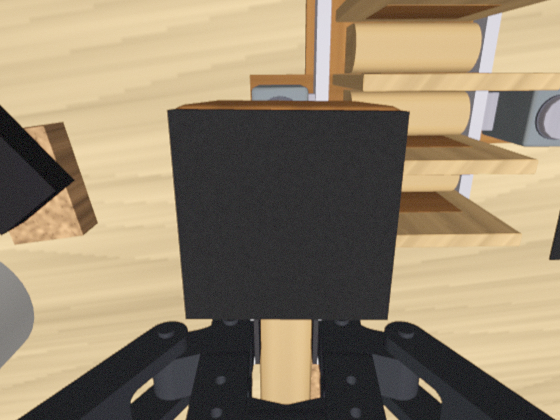

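Request:
jog_arm:
  targets:
    - [0.008,0.003,0.02,0]
    - [0,0,-0.035,0]
    - [0,0,-0.035,0]
    - [0,0,0,0]

```text
time: 52.5
tool_pos: [0.5092, 0.3379, 0.1694]
tcp_rot: [0.997, -0.071, -0.018, 0.009]
contact_force: [0.3, -0.2, -2.0]
gripper_width: 0.218
```

Run:
```python
from h import *
st()
im,W=wpic("pics/w32.png")
im=snapshot("side")[:,:,::-1].copy();crop(im,190,80,120,130,5,"pics/side5c.png")
```

```text
t 52.5 pos [0.5092 0.3379 0.1694] yaw -98.18 toolz [-0.0366 -0.0158 -0.9992] F [ 0.3 -0.2 -2. ] M [0.02 0.14 0.04] w 18.6 qsum 0.0398 qv 0.046
t 52.5 pos [0.5092 0.3379 0.1694] yaw tool y -98.18 F [ 0.3 -0.2 -2. ] w 0.218 q [ 0.4   0.45  1.45 -0.    1.28  2.12]
```

View pics/side5c.png

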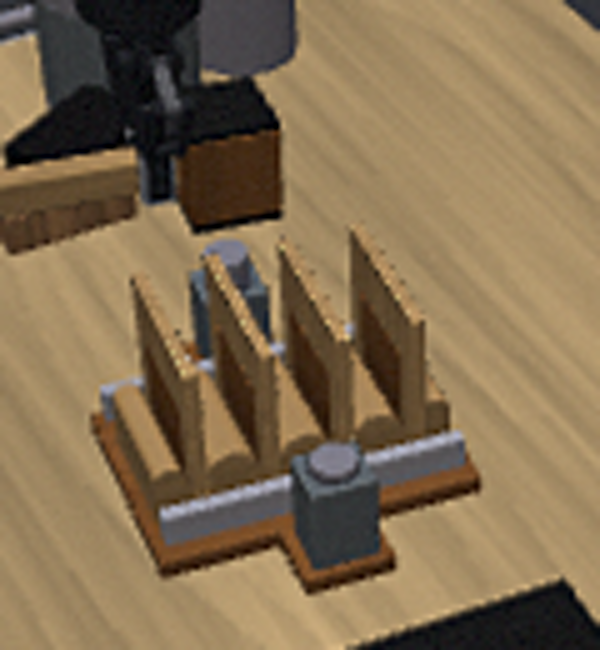

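View pics/w32.png

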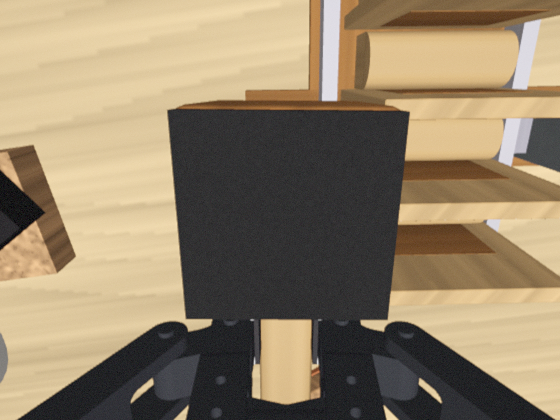

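Run:
```python
from h import *
W=np.load("pics/w32.png.npy")
t=-.1293;c=np.array([.5424,.2351]);R=np.array([[np.cos(t),-np.sin(t)],[np.sin(t),np.cos(t)]])
for uv,z in (((342,92),.132),((405,112),.2077),((388,319),.2077),((170,110),.2077),((186,319),.2077),):
    P=ray("wrist",uv,z,W)[:2];print(uv,P.round(4),(R.T@(P-c)).round(4))
```

```text
(342, 92) [0.5848 0.3035] [0.0332 0.0733]
(405, 112) [0.5833 0.3015] [0.032  0.0711]
(388, 319) [0.5264 0.308 ] [-0.0252  0.0702]
(170, 110) [0.5915 0.3548] [0.0332 0.125 ]
(186, 319) [0.5354 0.3645] [-0.0236  0.1274]
```

Request:
jog_arm:
  targets:
    - [-0.002,0.005,0,0.6]
    - [0,0,0,0]
    - [0,0,0,0]

```text
time: 52.98
tool_pos: [0.5109, 0.3451, 0.1769]
tcp_rot: [0.998, -0.066, -0.012, 0.006]
contact_force: [-0.1, 0.0, -3.0]
gripper_width: 0.219
```

Run:
```python
from h import *
st()
```

```text
t 52.98 pos [0.5109 0.3451 0.1769] yaw -97.54 toolz [-0.0244 -0.0108 -0.9996] F [-0.1  0.  -3. ] M [0.05 0.1  0.02] w 18.7 qsum 0.0267 qv 0.007
```

Request:
jog_arm:
  targets:
    - [-0.004,-0.002,0,0]
    - [0,0,-0.02,0]
    - [0,0,-0.02,0]
    - [0,0,0,0]

```text
time: 53.48
tool_pos: [0.5062, 0.343, 0.1374]
tcp_rot: [0.998, -0.066, -0.011, 0.006]
contact_force: [0.5, -0.6, -3.1]
gripper_width: 0.213
```

Run:
```python
from h import *
st()
im,W=wpic("pics/w33.png")
im=snapshot("side")[:,:,::-1].copy();crop(im,190,80,120,130,5,"pics/side6c.png")
```

```text
t 53.48 pos [0.5062 0.343  0.1374] yaw -97.51 toolz [-0.0229 -0.0102 -0.9997] F [ 0.5 -0.6 -3.1] M [ 0.04  0.15 -0.04] w 18.2 qsum 0.025 qv 0.028
t 53.48 pos [0.5062 0.343  0.1374] yaw tool y -97.51 F [ 0.5 -0.6 -3.1] w 0.213 q [ 0.41  0.47  1.5  -0.    1.2   2.12]
```

View pics/side6c.png

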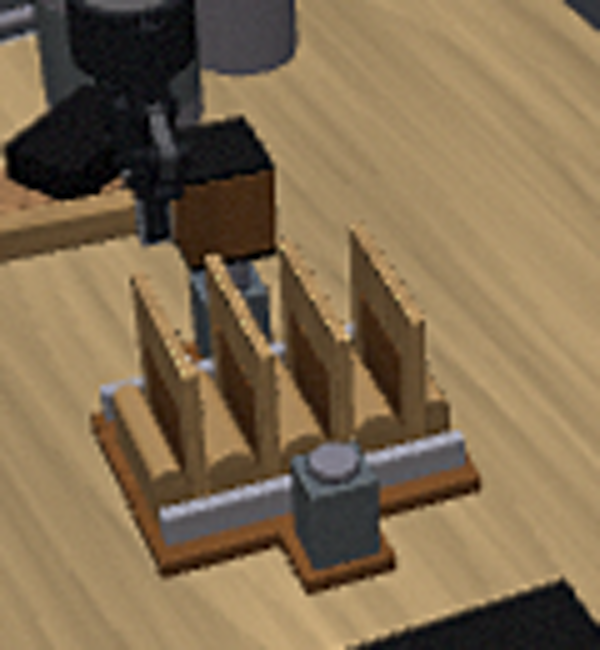

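View pics/w33.png

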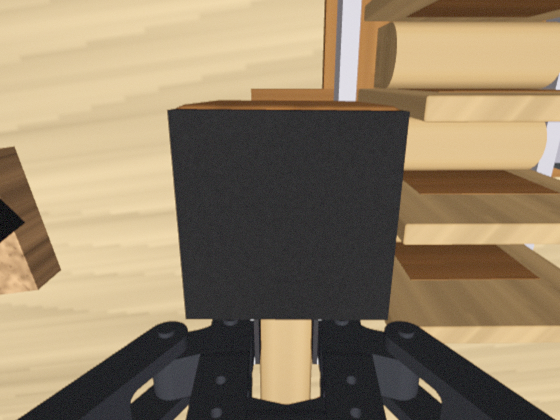

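Request:
jog_arm:
  targets:
    - [0,0,-0.006,0]
    - [0,0,-0.006,0]
    - [0,0,-0.005,0]

```text
time: 53.95
tool_pos: [0.5086, 0.3442, 0.1248]
tcp_rot: [0.998, -0.065, -0.007, 0.004]
contact_force: [-3.5, -1.2, 2.8]
gripper_width: 0.22
```

Run:
```python
from h import *
st()
```

```text
t 53.95 pos [0.5086 0.3442 0.1248] yaw -97.51 toolz [-0.0154 -0.0071 -0.9999] F [-3.5 -1.2  2.8] M [-0.25  0.36 -0.1 ] w 18.8 qsum 0.0169 qv 0.082
```

Request:
jog_arm:
  targets:
    - [0,0,-0.004,0]
    - [0,0,-0.002,0]

```text
time: 54.2
tool_pos: [0.5085, 0.3441, 0.1192]
tcp_rot: [0.998, -0.065, -0.007, 0.004]
contact_force: [-2.6, -1.4, 3.3]
gripper_width: 0.215
```

Run:
```python
from h import *
st()
```

```text
t 54.2 pos [0.5085 0.3441 0.1192] yaw -97.5 toolz [-0.0148 -0.007  -0.9999] F [-2.6 -1.4  3.3] M [-0.23  0.33 -0.07] w 18.4 qsum 0.0164 qv 0.031
```

Request:
jog_arm:
  targets:
    - [0,0,-0.004,0]
    - [0,0,-0.003,0]

```text
time: 54.45
tool_pos: [0.5084, 0.3445, 0.1147]
tcp_rot: [0.998, -0.065, -0.007, 0.004]
contact_force: [-13.4, -4.4, 29.9]
gripper_width: 0.215
```

Run:
```python
from h import *
st()
```

```text
t 54.45 pos [0.5084 0.3445 0.1147] yaw -97.49 toolz [-0.0137 -0.0064 -0.9999] F [-13.4  -4.4  29.9] M [-1.05  1.36 -0.3 ] w 18.3 qsum 0.0151 qv 0.019
```

Request:
jog_arm:
  targets:
    - [0,0,-0.003,0]

```text
time: 54.58
tool_pos: [0.5084, 0.3445, 0.1147]
tcp_rot: [0.998, -0.065, -0.006, 0.004]
contact_force: [-10.8, -5.6, 25.6]
gripper_width: 0.215
```

Request:
jog_arm:
  targets:
    - [0,0,0.01,0]
    - [0,0,0.03,0]
    - [0,0,0.04,0]
    - [0,0,0.03,0]
    - [0,0,0,0]

```text
time: 55.2
tool_pos: [0.5089, 0.3446, 0.2243]
tcp_rot: [0.998, -0.065, -0.006, 0.003]
contact_force: [-0.3, 0.7, -2.9]
gripper_width: 0.211
```

Run:
```python
from h import *
st()
im,W=wpic("pics/w34.png")
im=snapshot("side")[:,:,::-1].copy();crop(im,190,80,120,130,5,"pics/side7c.png")
```

```text
t 55.2 pos [0.5089 0.3446 0.2243] yaw -97.49 toolz [-0.0133 -0.006  -0.9999] F [-0.3  0.7 -2.9] M [0.01 0.05 0.03] w 18.0 qsum 0.0146 qv 0.049
t 55.2 pos [0.5089 0.3446 0.2243] yaw tool y -97.49 F [-0.3  0.7 -2.9] w 0.211 q [ 0.41  0.4   1.39 -0.    1.37  2.12]
```

View pics/side7c.png

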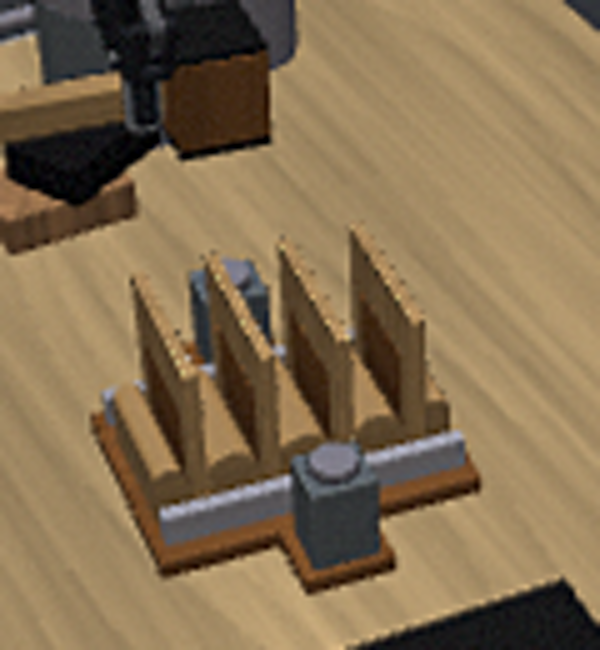

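Request:
jog_arm:
  targets:
    - [0,-0.02,0.01,0]
    - [-0.002,-0.05,0.002,0.3]
    - [-0.002,-0.055,0.002,0.3]
    - [-0.002,-0.055,0.002,0.3]
    - [-0.002,-0.055,0,0.3]
    - [-0.002,-0.05,0,0.3]
    - [-0.002,-0.03,0,0.3]
    - [0,0,0,0]
    - [0,0,0,0]

```text
time: 56.42
tool_pos: [0.4862, 0.0121, 0.2268]
tcp_rot: [0.999, -0.05, -0.018, 0.009]
contact_force: [-0.5, -0.1, -3.3]
gripper_width: 0.218
```

Run:
```python
from h import *
st()
im,W=wpic("pics/w35.png")
```

```text
t 56.42 pos [0.4862 0.0121 0.2268] yaw -95.72 toolz [-0.0374 -0.0152 -0.9992] F [-0.5 -0.1 -3.3] M [ 0.06  0.12 -0.02] w 18.6 qsum 0.0339 qv 0.021
t 56.42 pos [0.4862 0.0121 0.2268] yaw tool y -95.72 F [-0.5 -0.1 -3.3] w 0.218 q [-0.19  0.18  1.68 -0.02  1.31  1.49]
```

View pics/w35.png

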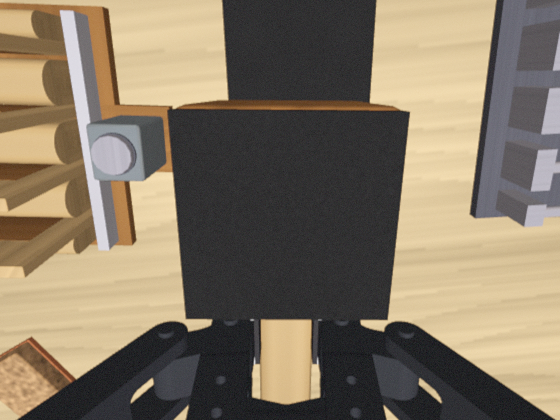

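Request:
jog_arm:
  targets:
    - [0.004,0,-0.03,0]
    - [0,0,-0.035,0]
    - [0,0,-0.035,0]
    - [0,0,-0.03,0]
    - [0,0,-0.01,0]
    - [0,0,0,0]

```text
time: 57.22
tool_pos: [0.4908, 0.018, 0.0838]
tcp_rot: [0.999, -0.045, -0.017, 0.009]
contact_force: [0.8, 0.0, -2.4]
gripper_width: 0.214
```

Run:
```python
from h import *
st()
```

```text
t 57.23 pos [0.4908 0.018  0.0838] yaw -95.13 toolz [-0.0344 -0.0155 -0.9993] F [ 0.8  0.  -2.4] M [0.   0.11 0.01] w 18.3 qsum 0.0314 qv 0.009
```

Request:
jog_arm:
  targets:
    - [0.002,-0.006,-0.01,0]
    - [0,0,-0.012,0]
    - [0,0,-0.012,0]
    - [0,0,-0.006,0]
    - [0,0,0,0]

```text
time: 57.85
tool_pos: [0.4951, 0.0114, 0.0435]
tcp_rot: [0.999, -0.045, -0.014, 0.009]
contact_force: [-1.2, -0.3, -4.1]
gripper_width: 0.215
```

Run:
```python
from h import *
st()
im,W=wpic("pics/w36.png")
```

```text
t 57.85 pos [0.4951 0.0114 0.0435] yaw -95.12 toolz [-0.0294 -0.0165 -0.9994] F [-1.2 -0.3 -4.1] M [0.01 0.13 0.05] w 18.4 qsum 0.026 qv 0.005
t 57.85 pos [0.4951 0.0114 0.0435] yaw tool y -95.12 F [-1.2 -0.3 -4.1] w 0.215 q [-0.19  0.41  1.88 -0.03  0.87  1.49]
```

View pics/w36.png

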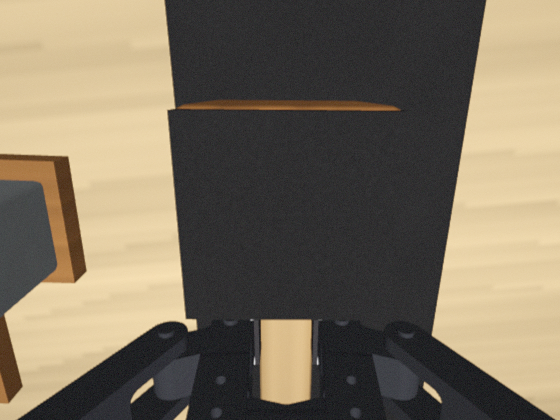

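Request:
jog_arm:
  targets:
    - [0,-0.005,0,0]
    - [0,0,-0.003,0]
    - [0,0,-0.002,0]
    - [0,0,0,0]

```text
time: 58.4
tool_pos: [0.496, 0.0058, 0.0393]
tcp_rot: [0.999, -0.045, -0.013, 0.009]
contact_force: [0.9, 0.5, -3.7]
gripper_width: 0.218
```

Run:
```python
from h import *
st()
```

```text
t 58.4 pos [0.496  0.0058 0.0393] yaw -95.12 toolz [-0.0271 -0.0169 -0.9995] F [ 0.9  0.5 -3.7] M [ 0.03  0.1  -0.08] w 18.6 qsum 0.0234 qv 0.003
```

Request:
jog_arm:
  targets:
    - [0,0,-0.002,0]
    - [0,0,-0.002,0]
    - [0,0,0,0]

```text
time: 58.78
tool_pos: [0.496, 0.0057, 0.0368]
tcp_rot: [0.999, -0.045, -0.013, 0.009]
contact_force: [-1.2, 0.3, 2.1]
gripper_width: 0.211
```

Run:
```python
from h import *
st()
```

```text
t 58.77 pos [0.496  0.0057 0.0368] yaw -95.09 toolz [-0.0263 -0.0177 -0.9995] F [-1.2  0.3  2.1] M [0.2  0.03 0.04] w 18.1 qsum 0.0225 qv 0.006
```

Request:
jog_arm:
  targets:
    - [0,0,-0.001,0]
    - [0,0,0,0]

```text
time: 59.02
tool_pos: [0.496, 0.0057, 0.0368]
tcp_rot: [0.999, -0.044, -0.012, 0.01]
contact_force: [-1.9, -0.1, 1.2]
gripper_width: 0.218
```

Request:
jog_arm:
  targets:
    - [0,0,0,0]
    - [0,0,0,0]
    - [0,0,0,0]
  grip: 0.05

```text
time: 59.4
tool_pos: [0.4971, 0.0056, 0.0369]
tcp_rot: [0.999, -0.044, -0.011, 0.01]
contact_force: [0.6, 0.1, -0.5]
gripper_width: 0.585
```

Request:
jog_arm:
  targets:
    - [0,0,0.01,0]
    - [0,0,0.03,0]
    - [0,0,0.05,0]
    - [0,0,0.05,0]
    - [-0.02,0,0.05,0]
    - [-0.03,-0.03,0.05,0]
    - [-0.03,-0.05,0.03,0]
    - [-0.02,-0.05,0,0]
    - [0,-0.05,0,0]
    - [0,0,0,0]

```text
time: 60.65
tool_pos: [0.3958, -0.1734, 0.317]
tcp_rot: [0.999, -0.043, -0.007, 0.013]
contact_force: [0.9, 0.2, 0.6]
gripper_width: 0.586
```

Run:
```python
from h import *
st()
im,W=wpic("pics/w37.png")
im=snapshot("side")[:,:,::-1].copy();cv2.imwrite("pics/side8.png",im);crop(im,190,100,170,140,4.5,"pics/side8c.png")
im=snapshot("top")[:,:,::-1].copy();cv2.imwrite("pics/top8.png",im);crop(im,120,140,190,140,4,"pics/top8c.png")
```

```text
t 60.65 pos [ 0.3958 -0.1734  0.317 ] yaw -94.93 toolz [-0.0153 -0.0257 -0.9996] F [0.9 0.2 0.6] M [0.03 0.   0.02] w 50.1 qsum -0.0033 qv 0.045
t 60.65 pos [ 0.3958 -0.1734  0.317 ] yaw tool y -94.93 F [0.9 0.2 0.6] w 0.586 q [-0.65  0.    1.66 -0.03  1.48  1.01]
```

View pics/side8c.png

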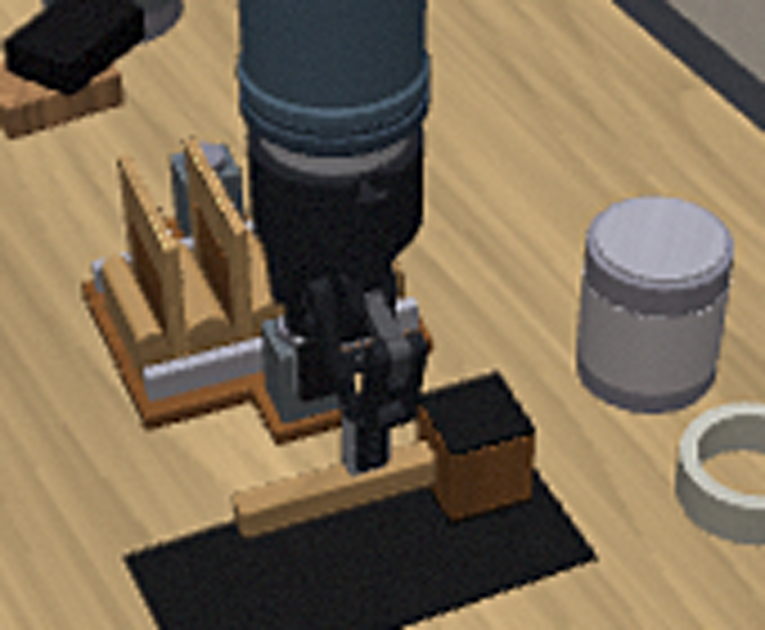

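View pics/top8c.png

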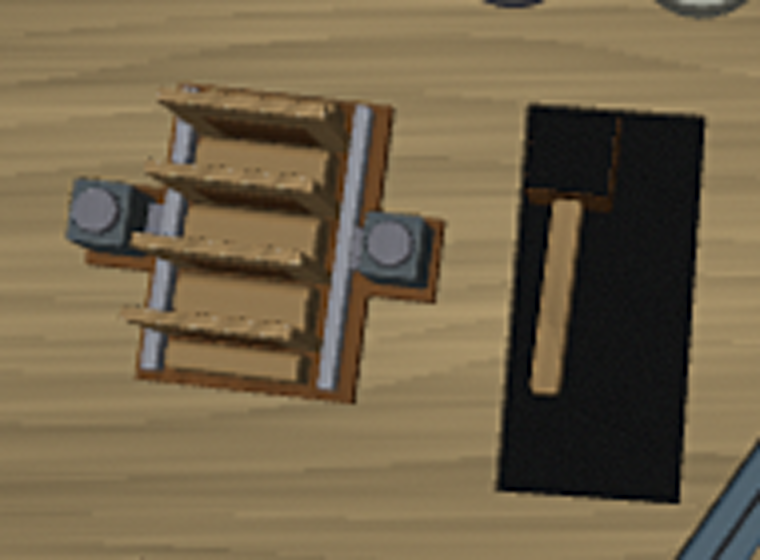

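View pics/w37.png

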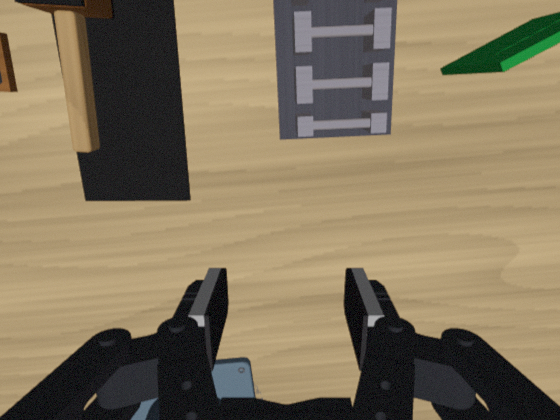

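Run:
```python
from h import *
a=cv2.imread("pics/top0.png");b=cv2.imread("pics/top8.png")
v=np.hstack([a[155:275,235:310],b[155:275,235:310]]);cv2.imwrite("pics/cmp.png",cv2.resize(cv2.convertScaleAbs(v,alpha=1.8),None,fx=5,fy=5,interpolation=cv2.INTER_CUBIC))
print(proj("top",[[.545,.004,.003],[.515,.004,.073],[.575,.004,.073],[.49,.01,.051],[.385,.02,.051]]).round(1))
im=cv2.imread("pics/w37.png");crop(im,0,0,250,220,3,"pics/w37c.png")
for f in("pics/side0.png","pics/side8.png"):
  pass
crop(cv2.imread("pics/side8.png"),210,180,120,80,6,"pics/s8m.png")
```

```text
[[266.8 197.5]
 [266.1 204.6]
 [265.8 182.7]
 [264.3 214.7]
 [261.1 253.3]]
```

View pics/cmp.png

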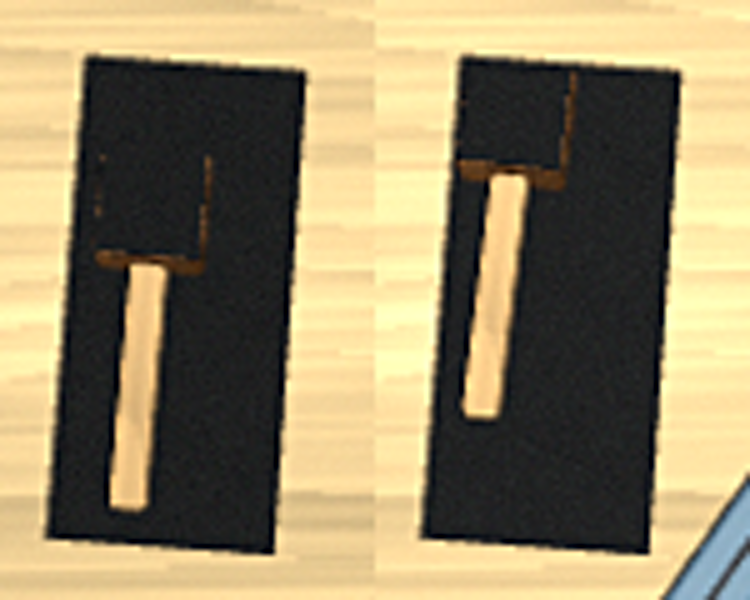

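Run:
```python
from h import *
f=lambda x,y,o:((x+.5)/5-.5+235-o,(y+.5)/5-.5+155)
for nm,o,e,s in (("before",0,(128,510),(147,265)),("now",75,(482,417),(508,175))):
    E=ray("top",f(*e,o),.051);S=ray("top",f(*s,o),.051);u=(S-E)[:2]/np.linalg.norm((S-E)[:2]);print(nm,E[:2].round(4),S[:2].round(4),"L",np.linalg.norm(S-E).round(4),"yaw",np.degrees(np.arctan2(u[1],u[0])).round(1),"head",(E[:2]+.165*u).round(4),(S[:2]+.03*u).round(4))
M=np.array([ray("top",f(*p,0),.003)[:2] for p in ((86,55),(306,70),(273,552),(47,538))]);print("mat",M.round(4),M.mean(0))
```

```text
before [0.3762 0.0224] [0.5097 0.0105] L 0.1341 yaw -5.1 head [0.5405 0.0078] [0.5396 0.0079]
now [0.4266 0.0333] [0.56   0.0177] L 0.1343 yaw -6.7 head [0.5905 0.0141] [0.5898 0.0142]
mat [[ 0.6392  0.0462]
 [ 0.6281 -0.0812]
 [ 0.3518 -0.0567]
 [ 0.3618  0.0705]] [ 0.49521558 -0.00528785]
```

Request:
jog_arm:
  targets:
    - [0.02,0.05,0.02,0]
    - [0.02,0.05,0.02,0]
    - [0.02,0.05,0.01,0]
    - [0.03,0.05,0,0]
    - [0.03,0.04,0,0]
    - [0.01,0,0,0]
    - [0,0,0,0]

```text
time: 61.68
tool_pos: [0.5253, 0.0878, 0.3678]
tcp_rot: [0.999, -0.035, -0.008, 0.011]
contact_force: [-0.2, -0.3, -0.2]
gripper_width: 0.586
```

Run:
```python
from h import *
st()
im,W=wpic("pics/w38.png")
```

```text
t 61.67 pos [0.5253 0.0878 0.3678] yaw -94.01 toolz [-0.0176 -0.0214 -0.9996] F [-0.2 -0.3 -0.2] M [-0.02  0.    0.01] w 50.0 qsum 0.017 qv 0.034
t 61.67 pos [0.5253 0.0878 0.3678] yaw tool y -94.01 F [-0.2 -0.3 -0.2] w 0.586 q [-0.03  0.19  1.33 -0.02  1.64  1.61]
```

View pics/w38.png

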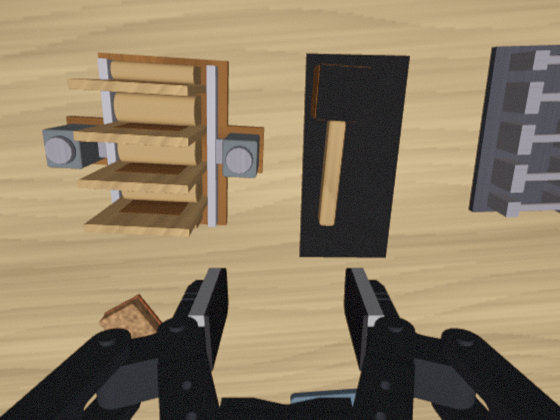

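Run:
```python
from h import *
im=cv2.imread("pics/w38.png");im=cv2.convertScaleAbs(im,alpha=1.6)
crop(im,290,40,130,130,6,"pics/w38m.png");crop(im,30,40,250,210,3.2,"pics/w38s.png")
```

```text
(no output)
```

View pics/w38m.png

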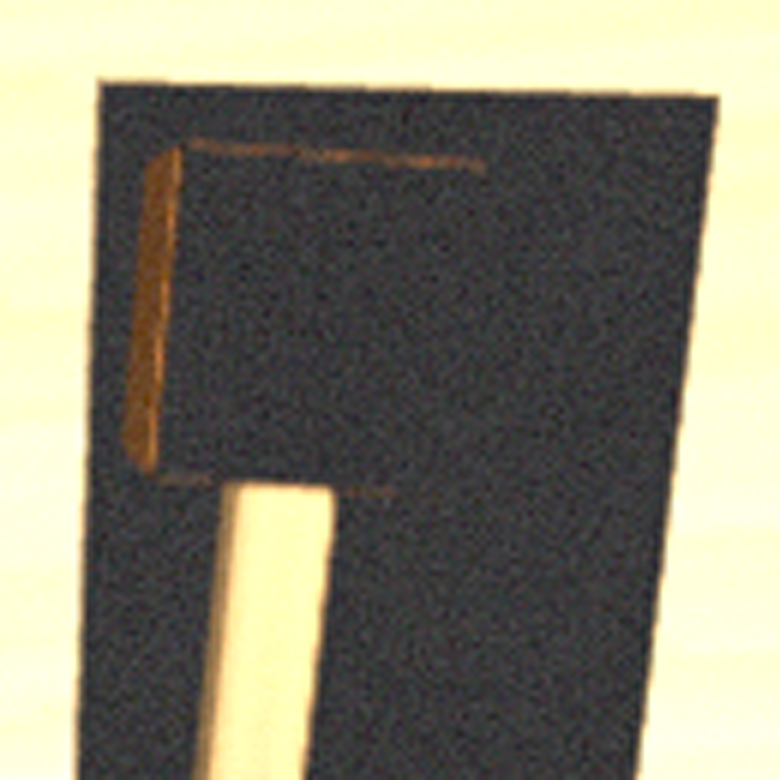

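View pics/w38s.png

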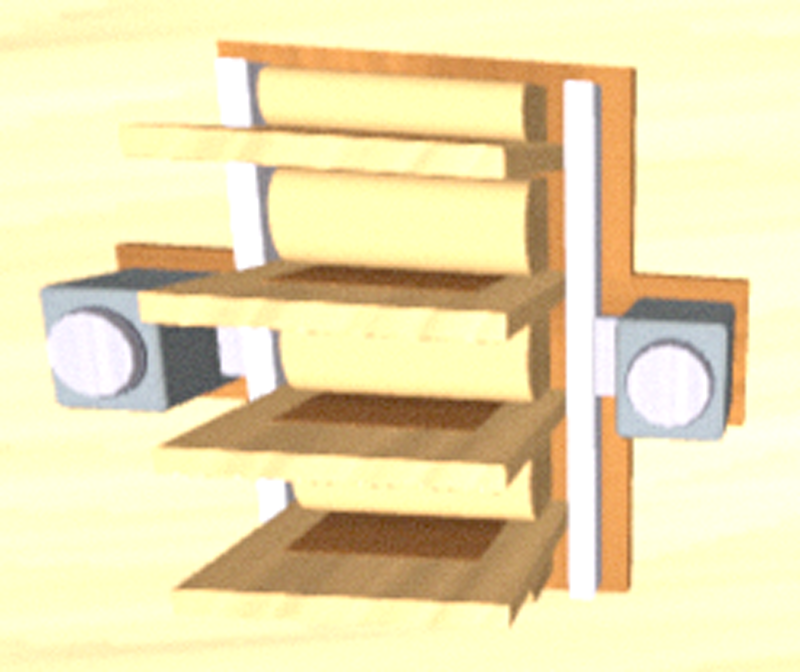

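Run:
```python
from fit2 import *
W=np.load("pics/w38.png.npy");x,y,t=.5424,.2351,-.1293
for s in(.1,-.1):
    c=np.array([x-np.sin(t)*s,y+np.cos(t)*s]);h=wproj(W,np.array([*c,.075]))
    for z in(.083,.088,.098,.101):
        print(s,z,((wproj(W,np.array([*c,z]))-h)*3.2).round(1), "housing crop",((h+.5-[30,40])*3.2).round(0))
im=snapshot("side")[:,:,::-1].copy();crop(im,200,110,120,90,6.5,"pics/side9c.png")
st()
```

```text
0.1 0.083 [-12.8   4. ] housing crop [101. 351.]
0.1 0.088 [-21.1   6.6] housing crop [101. 351.]
0.1 0.098 [-38.2  11.9] housing crop [101. 351.]
0.1 0.101 [-43.5  13.5] housing crop [101. 351.]
-0.1 0.083 [-2.2  4.5] housing crop [670. 382.]
-0.1 0.088 [-3.7  7.4] housing crop [670. 382.]
-0.1 0.098 [-6.6 13.3] housing crop [670. 382.]
-0.1 0.101 [-7.5 15.2] housing crop [670. 382.]
t 61.77 pos [0.5248 0.0868 0.3681] yaw -94.13 toolz [-0.0174 -0.0211 -0.9996] F [-0.9 -0.6 -0.4] M [ 0.01 -0.07  0.04] w 50.0 qsum 0.0167 qv 0.023
```

View pics/side9c.png

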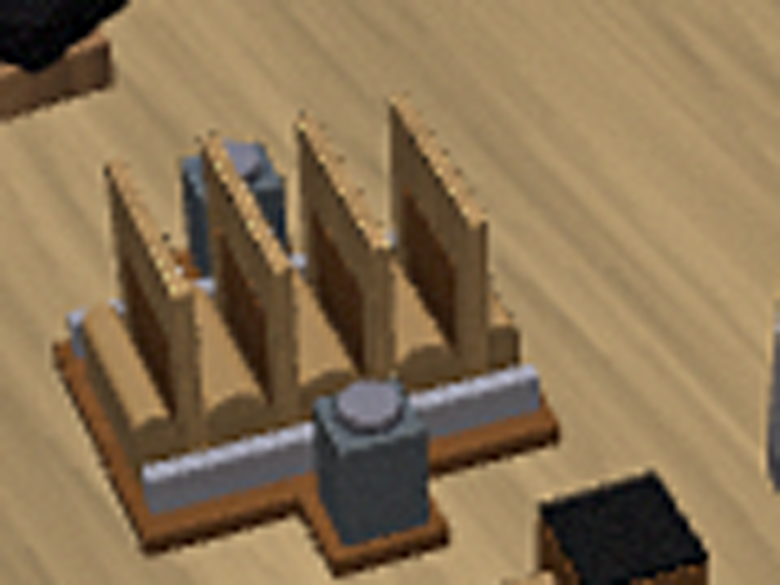

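Run:
```python
from plant import *
print(finish_job())
```

```text
the job is handed in; nothing more can be done
None
```

The job is done and handed in at about 62 s of the 210 s allowed.

- **Panels:** I moved all four panels from the rack into stand slots 0 to 3. The last side and wrist pictures show them upright between the ribs with the keeper rails closed. Each was released at the same tool height, to within about 1 mm, as when it stood in the rack. The green look-alike, tin, tape and sanding block were never touched.
- **Pegs:** I gripped the mallet by its handle and pressed peg b, then peg a, until each hit a hard stop. The wrist read about 36 N on peg b and 30 N on peg a, with the tool at 114–115 mm where I expected 114.7 mm. Peg tops against their housings in the final wrist view fit 83 mm, fully down.
- **Mallet:** I set it upright on the mat. After I let go, it was knocked about 5 cm towards the mat's far corner with the arm away from it. The last wrist picture shows its head standing upright and wholly on the mat, about 5 mm or more inside the edge, so I left it there.

**Disagreements:**
- The wrist camera read about 1.7 mm off across the jaws. I corrected this from the panel held in the gripper.
- The top camera differed from the wrist camera by 2 to 4 mm.
- The tool tilted by up to about 3° during the jogs. I allowed for this at each insertion, and no insertion met noticeable resistance.

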